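# Clear the burn-in stand and sort the units

## Robot

A 7-joint arm with a two-finger parallel gripper is mounted at the origin on the work surface. World frame = base frame: x ahead of the robot, y to its left, z up, the work surface at z = 0. Lengths are in m, angles in rad, forces in N, time in s.
With the tool pointing down it reaches from about 0.4 to 0.85 m from the base axis. Payload 4.5 kg.
Tool frame: the origin (TCP) lies at the very end of the fingers, on their centre line; the grasp point (between the pads) lies behind it (r.grip_depth is the z of the grasp point in the tool frame, in m); z points along the fingers, y is the direction in which the jaws open and shut (so a half turn about z gives the same grasp; the last joint's range is limited). The gripper opens to 88 mm and grips with 3 to 60 N. Pads are 18 mm wide; open, the fingers measure 123 mm over their backs; the gripper's body (75 mm by 187 mm) begins 45 mm behind the grasp point.
Start: joints at [0.034, 0.689, -0.195, 1.565, 0.157, 0.902, -0.215], TCP at [0.625, 0, 0.239] pointing down, gripper open.
Joint ranges: [-3.01, 3.01], [-0.46, 2.08], [-1.47, 1.51], [0.13, 2.56], [-1, 4.14], [0.04, 2.09], [-2.66, 2.66]. Speed limits (rad/s): [2.57, 2.57, 3.14, 3.14, 3.14, 3.14, 3.14].

## Interface

Orientations are given as a unit quaternion [x, y, z, w].
In Python, from plant import sensors, cams, r gives the robot as it stands. The module is installed in compiled form; this text tells all that it offers.
- The arm moves only by the tool drive_tool, never from a script. Its argument "series" is a list that holds one entry, the list of rows, each a list of 5 numbers: the shift along the world's x, y, z in mm, then the turn about the world's z in rad, then the finger opening in mm, from 0 to 88.1. A call has 1 to 10 rows; each row shifts and turns the commanded pose from where the row before left it; what a row does not reach is not made up. A row lasts 1/10 s, in which the tool goes at most 50 mm and 8.59 degrees, less where a joint would pass 70% of its speed; a pose out of reach is approached as far as the arm can. A call with a gripper value outside its range is refused whole. The fingers move at their own pace and stop on an object; "force" is the grip in N (left out, the last holds). Time passes only in rows, so rows that do not move let the fingers close. It gives the time, the measured TCP pose, the force and the opening at its end, in the units of the state.
- sensors.get_state(): the state, without advancing time (a new reading comes with each control period).
- cams.snapshot(name): name is "scene" or "side" or "wrist"; returns the picture (400x640x3 uint8, blue, green, red); there is no depth.
- cams.camera_model(name): a dict with "fx", "fy", "cx", "cy" (pixels), "camera_from_world" (4x4, takes a point from world to camera coordinates). Camera axes: x right, y down, z forward; pixel columns grow to the right and rows downward; lengths in m; the calibration is good to about 2 mm. A picture is of the moment at which its call begins: read the wrist's pose just before it. camera_model takes no time and is no camera call; for the wrist camera it gives the pose at the moment of the call.
- r.finish_job(): hands the job in, once; it reports no verdict.
Trained networks look in the newest picture that a camera, given by its name, has taken for a name from the list of things; names that differ only in an ending like _2 or _b are one class to them, and where a whole thing is asked for, a point or a joint stands for the part that bears it (a point fixed in the world has none). Each returns a list of dicts, best first, with "confidence" (0 to 1); they miss things now and then, are a little off and sometimes report something else, mostly with a low value. They report only what shows in the picture. A call takes as long as a camera call. They do not tell look-alikes from the thing itself.
- cams.trace(camera, name): "mask" (400x640 bool, what is visible of it) and "at" ([column, row] in pixels, amid what is visible of it).
- cams.mark_of(camera, name): "at" ([column, row] in pixels: a listed point, or the origin of a listed thing).
The state is a dict: "clock": time; "q": joint angles; "qd": joint speeds; "joint_torque": joint torques, N m; "tool_pos": TCP position; "eef_rot": TCP orientation; "contact_force": force on the tool from outside, world axes, zero at the start; "moment": the same for the moment, N m; "opening": opening from 0.0 (shut) to 1.0 (fully open).
Only numpy, scipy, OpenCV 4.12 (cv2) and the standard library are available. Lean on these libraries where they do the work, as an engineer would, in place of code of your own. Each camera call takes 0.05 s, during which the arm holds its last target.

## Task

The burn-in run is over: first throw the stand's main switch fully to off (lever to the back). Then take every unit off the stand, sliding it up along its keyholes until the stud heads stand in the wide ends and lifting it off, and pack all the units, including those already standing on the bench: smooth power supplies in the carton, finned modules in the open-fronted bin, each standing upright on the floor of its container. Leave the other things on the bench alone.

Things in the scene. Friction and masses are not known exactly. Their poses are not given: they have to be found in the camera images.
- supply1_c (a point): Smooth power supply: plain flat-sided box, body 56 wide (own y) x 60 deep (own x) x 120 mm high, 0.3 to 0.55 kg, bottom-heavy, with a 112 mm wide hanger plate at its back (see place_mid). Point: centre of the body, 60 mm above its underside. Front is own -x, z up. Hangs at one of the stand's places at the start, top 157 mm above the bench, or is absent (None).
- supply2_c (a point): Smooth power supply: plain flat-sided box, body 56 wide (own y) x 60 deep (own x) x 120 mm high, 0.3 to 0.55 kg, bottom-heavy, with a 112 mm wide hanger plate at its back (see place_mid). Point: centre of the body, 60 mm above its underside. Front is own -x, z up. Stands on the bench before the stand at the start, turned up to 0.3 rad, or is absent (None); may be knocked 2 to 4 cm aside.
- supply3_c (a point): Smooth power supply: plain flat-sided box, body 56 wide (own y) x 60 deep (own x) x 120 mm high, 0.3 to 0.55 kg, bottom-heavy, with a 112 mm wide hanger plate at its back (see place_mid). Point: centre of the body, 60 mm above its underside. Front is own -x, z up. Stands on the bench before the stand at the start, turned up to 0.3 rad, or is absent (None); may be knocked 2 to 4 cm aside.
- finned1_c (a point): Finned heat-sink module: upright fins in front, flat sides, body 56 wide (own y) x 60 deep (own x) x 95 mm high, 0.3 to 0.55 kg, bottom-heavy, with a 112 mm wide hanger plate at its back (see place_mid). Point: centre of the body, 47.5 mm above its underside. Front is own -x, z up. Hangs at one of the stand's places at the start, top 157 mm above the bench, or is absent (None).
- finned2_c (a point): Finned heat-sink module: upright fins in front, flat sides, body 56 wide (own y) x 60 deep (own x) x 95 mm high, 0.3 to 0.55 kg, bottom-heavy, with a 112 mm wide hanger plate at its back (see place_mid). Point: centre of the body, 47.5 mm above its underside. Front is own -x, z up. Hangs at one of the stand's places at the start, top 157 mm above the bench, or is absent (None).
- finned3_c (a point): Finned heat-sink module: upright fins in front, flat sides, body 56 wide (own y) x 60 deep (own x) x 95 mm high, 0.3 to 0.55 kg, bottom-heavy, with a 112 mm wide hanger plate at its back (see place_mid). Point: centre of the body, 47.5 mm above its underside. Front is own -x, z up. Stands on the bench before the stand at the start, turned up to 0.3 rad, or is absent (None); may be knocked 2 to 4 cm aside.
- stand: Burn-in stand, fixed, 434 mm wide; front is own -x, y along the rail, z up. Origin on the bench under the middle of the rail's front face. Rail 113 to 153 mm high, 16 mm thick; below it a bar (72 to 98 mm high) against which the units' backs rest. Behind (own x 20 to 90 mm) a supply box 220 mm wide, 100 mm high, with the main switch on top. Hanging places at own y = -135, 0, +135 mm.
- place_mid (a point): Middle hanging place: on the rail's front face, 135 mm high, half-way between its two mushroom studs (41 mm to each side; neck 7 mm thick, head 16 mm across, its front 10 mm before the rail). A unit's plate (4 mm steel, spanning own x 30 to 34 mm) has two ears sticking out 28 mm past the body, each with a keyhole: 22 mm wide end below, 10 mm slot running up.
- place_left (a point): Left hanging place (own +y of the stand), like the middle one. How a unit comes off: hanging, the stud necks bear in the upper ends of its slots; raise it 20 mm (17 to 23) and the heads stand in the wide ends; then move it 11 mm or more forwards (own -x) and it is free.
- place_right (a point): Right hanging place (own -y of the stand), like the middle one.
- main_switch (a joint): Main switch lever on top of the stand's supply box. 0 = on: the lever leans 0.5 rad towards the stand's front (own -x); 1.0 = off: it leans 0.5 rad to the back (own +x). It stays where it is left and moves with a push of about 1 N. Pivot at own x = 57, y = 0, 122 mm above the bench.
- main_switch_tip (a point): Centre of the round black knob (26 mm across) at the end of the main switch's lever, 80 mm from the pivot; 10 mm thick rod below it.
- carton: Open cardboard carton for the power supplies, fixed; 240 mm long (own x) x 160 mm wide (own y), 80 mm high, walls and floor 5 mm (inside 230 x 150 mm); flaps folded down outside. Origin under the middle of its floor, z up. Left or right of the work area.
- bin: Open-fronted stock bin (blue plastic) for the finned modules, fixed; 240 mm long (own x) x 160 mm wide (own y), walls and floor 5 mm (inside 230 x 150 mm); back and side walls 85 mm high, the front end (own -x) only a 35 mm lip. Origin under the middle of its floor, z up. On the other side from the carton.
- screwdriver: Screwdriver 170 mm long lying on the right: leave alone.
- multimeter: Hand-held multimeter 150 x 78 x 34 mm lying left of the stand: leave alone.
- spool: Spool 64 mm across, 50 mm high, behind the stand: leave alone.
- phone: Phone 146 x 72 x 9 mm lying on the left: leave alone.
- mug: White mug 76 mm across, 90 mm high, on the left: leave alone.
- screw_tray: Divided aluminium screw tray 120 x 170 x 25 mm right of the stand: leave alone.
Mind the look-alikes: they are no part of the job. What is shaped like the part that bears supply1_c but brown, green or turquoise is not meant.

How it is judged:
By the outcome, as a careful person would: the job done as asked, in the order asked, and still so for the second after the job is handed in, with the robot touching nothing.
Of supply1, finned1, finned2 only 2 to 3 are there at a start; the rules pass over those that are not, and their reading is None.
Of supply2, finned3, supply3 only 2 to 3 are there at a start; the rules pass over those that are not, and their reading is None.
At some moment in a run one of supply2, finned3, supply3 may be knocked a few centimetres aside while the robot is not near it.
It also fails if it takes over 210 s, if anything falls off the work surface, if the arm or the gripper's body presses on something with over 40 N, if the wrist force passes 120 N, or if a joint passes its speed limit or range.

## Working session

There is one attempt and no reset: what is moved stays moved. The work goes in short steps, Python scripts to look and compute and a tool call to move; the robot and the scene stay as the last step left them, time stands still between calls to the robot, and variables do not carry over. Pictures are saved under pics/ and viewed, and the job is handed in when it is done.

Besides the shell and the picture viewer there is one more tool, called after "Call:" as name(argument=value, ...) on one line, values as JSON. drive_tool: Moves the arm, as the interface text tells. Its arguments: {"type":"object","properties":{"series":{"type":"array","items":{"type":"array","items":{"type":"array","items":{"type":"number"}}}},"force":{"type":"number"}},"required":["series"]}

```bash
mkdir -p pics; ls; python3 - <<'E'
from plant import sensors, cams, r
import cv2,numpy as np
s=sensors.get_state()
print({k:np.round(v,3) for k,v in s.items()}, r.grip_depth)
for n in ["scene","side","wrist"]:
    cv2.imwrite(f"pics/{n}0.png",cams.snapshot(n))
    m=cams.camera_model(n);print(n,m["fx"],m["cx"],m["cy"],np.round(m["camera_from_world"],3))
E
```

```text
pics
{'clock': np.float64(0.0), 'q': array([ 0.034,  0.69 , -0.195,  1.566,  0.157,  0.903, -0.215]), 'qd': array([ 0.   , -0.   , -0.002, -0.001, -0.   ,  0.   ,  0.001]), 'joint_torque': array([ 0.0000e+00, -5.2757e+01, -1.2670e+00, -1.5343e+01, -5.3000e-02,
        7.0000e-03,  0.0000e+00]), 'tool_pos': array([ 0.624, -0.   ,  0.238]), 'eef_rot': array([ 0.707,  0.707, -0.001, -0.001]), 'contact_force': array([0.831, 1.197, 0.201]), 'moment': array([-0.014,  0.006,  0.014]), 'opening': np.float64(1.0)} -0.0187
scene 436.72113458273276 314.48768781029787 193.27954882837255 [[-0.662  0.749  0.011  0.301]
 [ 0.615  0.551 -0.564 -0.241]
 [-0.429 -0.367 -0.825  1.771]
 [ 0.     0.     0.     1.   ]]
side 413.3701580564978 320.54191885956374 197.6277037141634 [[ 0.894 -0.448  0.002 -0.443]
 [-0.227 -0.457 -0.86   0.238]
 [ 0.386  0.768 -0.51   1.329]
 [ 0.     0.     0.     1.   ]]
wrist 326.7692255839671 312.39068344642817 201.5992189479502 [[ 1.     0.    -0.002 -0.623]
 [ 0.001 -0.952  0.307 -0.041]
 [-0.002 -0.307 -0.952  0.391]
 [ 0.     0.     0.     1.   ]]
```

View pics/scene0.png

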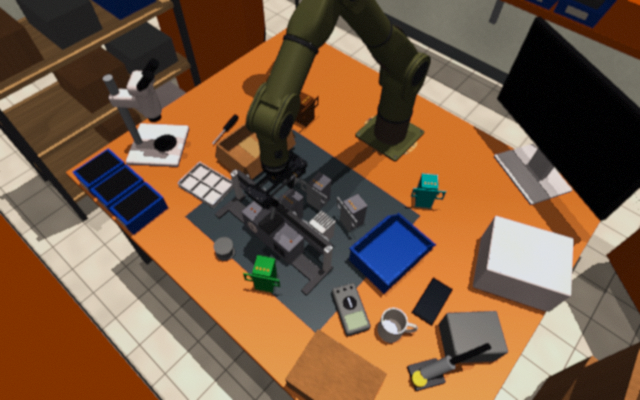

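View pics/side0.png

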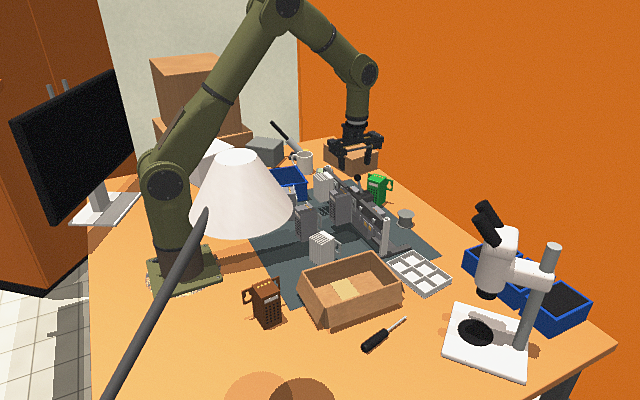

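View pics/wrist0.png

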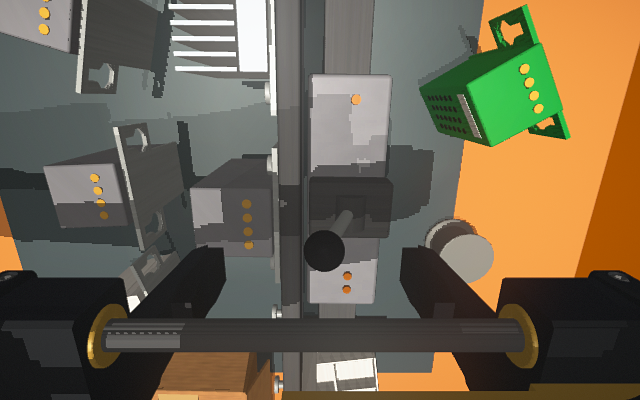

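The wrist view shows the main switch knob at (325,250), a finned unit hanging left at (220,40) and a smooth supply hanging in the middle at (235,215). A smooth supply stands on the bench at (85,190), with more at the top left and at (140,285). The green lookalike is behind the stand at (500,80). I'll raise the arm for an overview.

Call:
drive_tool(series=[[[-30,0,40,0.14,88],[-30,0,40,0.14,88],[-30,0,40,0.14,88],[-30,0,40,0.14,88],[0,0,40,0.14,88],[0,0,40,0.14,88],[0,0,0,0.14,88],[0,0,0,0.14,88],[0,0,0,0.14,88],[0,0,0,0.14,88]]])

```text
clock: 1.15
tool_pos: [0.5047, -0.0001, 0.4786]
eef_rot: [0.082, 0.997, -0.0, -0.0]
contact_force: [0.4, 0.5, 0.2]
opening: 0.998
```

```bash
cat > h.py <<'E'
from plant import sensors, cams, r
import cv2,numpy as np
np.set_printoptions(precision=4,suppress=True)
def st():
    s=sensors.get_state(); q=s["eef_rot"]
    from scipy.spatial.transform import Rotation as R
    M=R.from_quat(q).as_matrix()
    yaw=np.arctan2(M[1,1],M[0,1])
    print("t %.2f pos %s yaw(jaw) %.3f F %s open %.3f tilt %.3f"%(s["clock"],s["tool_pos"],yaw,s["contact_force"],s["opening"],M[2,2])); return s
def snap(n,f,crop=None,scale=1):
    im=cams.snapshot(n)
    o=im
    if crop: o=im[crop[1]:crop[3],crop[0]:crop[2]]
    if scale!=1:o=cv2.resize(o,None,fx=scale,fy=scale,interpolation=cv2.INTER_CUBIC)
    cv2.imwrite(f"pics/{f}.png",o); return im
def proj(m,P):
    P=np.atleast_2d(P);T=m["camera_from_world"];c=P@T[:3,:3].T+T[:3,3]
    return np.c_[m["fx"]*c[:,0]/c[:,2]+m["cx"],m["fy"]*c[:,1]/c[:,2]+m["cy"]]
def back(m,uv,z):
    T=m["camera_from_world"];R=T[:3,:3];C=-R.T@T[:3,3]
    d=R.T@np.array([(uv[0]-m["cx"])/m["fx"],(uv[1]-m["cy"])/m["fy"],1])
    return C+d*(z-C[2])/d[2]
E
python3 - <<'E'
from h import *
st(); snap("wrist","w1"); print(st()["q"])
E
```

```text
t 1.15 pos [ 0.5047 -0.0001  0.4786] yaw(jaw) 1.406 F [0.3647 0.4919 0.1618] open 0.998 tilt -1.000
t 1.20 pos [ 0.5048 -0.0002  0.4784] yaw(jaw) 1.411 F [ 0.1328 -0.6051  0.25  ] open 1.000 tilt -1.000
[ 0.3086  0.3442 -0.6019  1.4846  0.196   1.3742  1.1063]
```

View pics/w1.png

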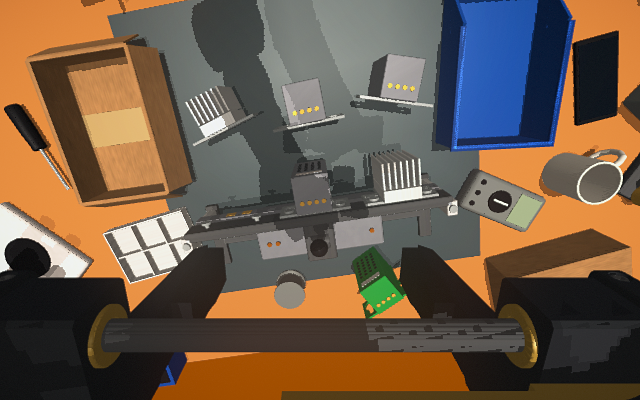

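Overview: carton on the right (105,120), bin on the left (505,75). On the bench are a finned unit (215,110), a smooth one (303,100) and a smooth one (402,75). On the stand, the smooth supply hangs in the middle (310,185) and the finned one on the left (398,175); the right place is empty. That is five units. The green unit at (378,280) is a lookalike.

```bash
python3 - <<'E'
from h import *
s=st(); m=cams.camera_model("wrist"); im=snap("wrist","w2")
zs=dict(supply1_c=.097,supply2_c=.06,finned1_c=.1095,finned3_c=.0475,stand=0,place_mid=.135,place_left=.135,place_right=.135,carton=0,bin=0,main_switch_tip=.192)
for n,z in zs.items():
    for d in cams.mark_of("wrist",n)[:6]:
        print(n,round(d["confidence"],2),np.round(d["at"],1),back(m,d["at"],z))
o=np.zeros_like(im)
for n in ["supply1_c","finned1_c","stand","carton","bin"]:
    for i,d in enumerate(cams.trace("wrist",n)[:6]):
        mk=d["mask"]; print("trace",n,round(d["confidence"],2),np.round(d["at"]),mk.sum())
        np.save(f"pics/m_{n}_{i}.npy",mk); o[mk]=np.random.randint(60,255,3)
cv2.imwrite("pics/m2.png",cv2.addWeighted(im,.5,o,.5,0))
E
```

```text
t 1.20 pos [ 0.5048 -0.0002  0.4784] yaw(jaw) 1.411 F [ 0.1328 -0.6051  0.25  ] open 1.000 tilt -1.000
supply1_c 0.83 [371.6 278.1] [0.7551 0.0705 0.097 ]
supply1_c 0.63 [313.8 187. ] [ 0.5675 -0.0067  0.097 ]
supply2_c 0.93 [390.4  78.6] [0.4179 0.1428 0.06  ]
supply2_c 0.66 [482.8  73.4] [0.4338 0.2904 0.06  ]
supply2_c 0.17 [401.8 203.5] [0.6336 0.1448 0.06  ]
finned1_c 0.66 [393.5 174.9] [0.5646 0.1238 0.1095]
finned3_c 0.74 [391.9  82.5] [0.4242 0.1476 0.0475]
finned3_c 0.6 [218.8 112.3] [ 0.4249 -0.1477  0.0475]
stand 0.16 [390.5  80.1] [0.4197 0.1565 0.    ]
place_mid 0.6 [315.8 211. ] [ 0.5967 -0.0083  0.135 ]
place_mid 0.54 [219.5 113.9] [ 0.4272 -0.1227  0.135 ]
place_left 0.69 [399.8 199.8] [0.5993 0.1247 0.135 ]
place_right 0.58 [231. 223.] [ 0.5952 -0.146   0.135 ]
carton 0.81 [127.4 124.4] [ 0.419  -0.3346  0.    ]
bin 0.86 [482.2  73.4] [0.4345 0.3188 0.    ]
bin 0.59 [592.1  83.3] [0.4828 0.5137 0.    ]
bin 0.58 [128.5 127.4] [ 0.4246 -0.3344  0.    ]
main_switch_tip 0.75 [316.6 244.6] [ 0.6279 -0.0127  0.192 ]
trace supply1_c 0.89 [373. 283.] 2308
trace supply1_c 0.55 [310. 193.] 2286
trace finned1_c 0.82 [396. 180.] 2512
trace stand 0.68 [312. 224.] 9813
trace carton 0.84 [110. 120.] 20167
trace bin 0.73 [501.  70.] 18582
```

View pics/m2.png

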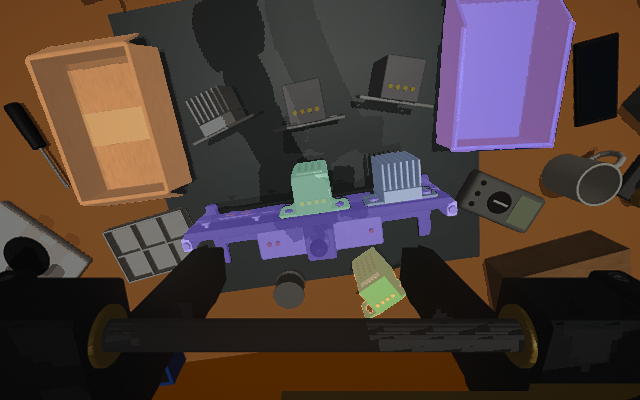

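```bash
cat >> h.py <<'E'
from scipy.spatial.transform import Rotation as Rot
def T2(p,yaw,L):
    L=np.array(L,float); c,s=np.cos(yaw),np.sin(yaw)
    return np.c_[p[0]+c*L[...,0]-s*L[...,1],p[1]+s*L[...,0]+c*L[...,1],L[...,2]]
def unit_edges(h,zb):
    t=zb+h; E=[]
    E+=[[(-.03,-.028,t),(-.03,.028,t)],[(-.03,-.028,t),(.03,-.028,t)],[(-.03,.028,t),(.03,.028,t)]]
    E+=[[(-.03,s*.028,t),(-.03,s*.028,zb)] for s in(-1,1)]
    return E
def box_edges(x0,x1,y0,y1,z):
    c=[(x0,y0,z),(x1,y0,z),(x1,y1,z),(x0,y1,z)]
    return [[c[i],c[(i+1)%4]] for i in range(4)]
def sample(E,n=25):
    t=np.linspace(0,1,n)[:,None]
    return np.vstack([np.array(a)*(1-t)+np.array(b)*t for a,b in E])
def fit(im,m,E,p0,roi_pad=25,canny=(40,110),rng=(.015,.015,.15)):
    from scipy.optimize import minimize
    g=cv2.GaussianBlur(cv2.cvtColor(im,cv2.COLOR_BGR2GRAY),(3,3),0)
    e=cv2.Canny(g,*canny)
    D=np.minimum(cv2.distanceTransform(255-e,cv2.DIST_L2,5),8)
    S=sample(E)
    def cost(v):
        uv=proj(m,T2(v[:2],v[2],S))
        return cv2.remap(D,uv[:,0].astype(np.float32),uv[:,1].astype(np.float32),cv2.INTER_LINEAR,borderValue=8).mean()
    best=None
    for dx in np.linspace(-1,1,5):
     for dy in np.linspace(-1,1,5):
      for da in np.linspace(-1,1,5):
        v=np.array(p0)+np.array([dx,dy,da])*rng; c=cost(v)
        if best is None or c<best[0]: best=(c,v)
    top=minimize(cost,best[1],method="Nelder-Mead",options=dict(initial_simplex=best[1]+np.vstack([np.zeros(3),np.diag([.004,.004,.05])]),xatol=1e-4,fatol=1e-3))
    return top.x,top.fun
def draw(im,m,E,v,col=(0,0,255)):
    for a,b in E:
        uv=proj(m,T2(v[:2],v[2],np.array([a,b])))
        cv2.line(im,tuple(int(x) for x in np.round(uv[0]*1)),tuple(int(x) for x in np.round(uv[1])),col,1)
E
python3 - <<'E'
from h import *
m=cams.camera_model("wrist"); im=cv2.imread("pics/w2.png"); o=im.copy()
def go(name,E,p0,**k):
    v,c=fit(im,m,E,p0,**k); print(name,v,round(c,2)); draw(o,m,E,v)
go("finned_b",unit_edges(.095,0),(.425,-.148,.25))
go("sup_bmid",unit_edges(.12,0),back(m,(303,95),.12)[:2].tolist()+[0.])
go("sup_bleft",unit_edges(.12,0),(.418,.143,-.15))
go("sup_mid",unit_edges(.12,.037),(.567,-.007,0))
go("fin_left",unit_edges(.095,.062),(.565,.124,0))
B=box_edges(-.12,.12,-.08,.08,.08)+box_edges(-.115,.115,-.075,.075,.08)
go("carton",B,(.419,-.335,0))
go("bin",box_edges(-.12,.12,-.08,.08,.085)[1:3]+box_edges(-.12,.12,-.08,.08,.085)[:1],(.4345,.319,0))
go("stand",[[(0,-.217,.153),(0,.217,.153)],[(.016,-.217,.153),(.016,.217,.153)]]+box_edges(.02,.09,-.11,.11,.1),(.6,-.01,-.015))
cv2.imwrite("pics/f2.png",cv2.resize(o[:310],(800,388)))
E
```

```text
finned_b [ 0.4203 -0.1457  0.2655] 0.42
sup_bmid [0.4329 0.0008 0.0112] 0.59
sup_bleft [ 0.424   0.1473 -0.2471] 1.3
sup_mid [ 0.5649 -0.0093  0.0124] 1.32
fin_left [ 0.5791  0.1102 -0.0859] 1.14
carton [ 0.4167 -0.333  -0.035 ] 0.91
bin [ 0.4415  0.3189 -0.1207] 1.07
stand [ 0.5951 -0.0124 -0.0031] 1.62
```

View pics/f2.png

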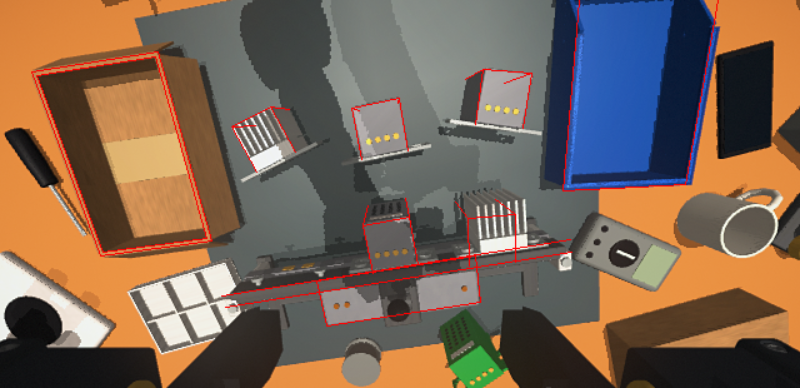

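Call:
drive_tool(series=[[[20,0,-25,0.08,0],[20,0,-25,0.08,0],[20,0,-25,0,0],[0,0,-25,0,0],[0,0,0,0,0]]])

```text
clock: 2.55
tool_pos: [0.5634, -0.0007, 0.3753]
eef_rot: [0.005, 1.0, -0.0, -0.004]
contact_force: [-0.1, 0.1, -0.3]
opening: 0.572
```

```bash
python3 - <<'E'
from h import *
s=st(); m=cams.camera_model("wrist"); im=snap("wrist","w3"); o=im.copy()
for n,z in dict(place_mid=.135,place_left=.135,place_right=.135,main_switch_tip=.192,supply1_c=.097,finned1_c=.1095).items():
    for d in cams.mark_of("wrist",n)[:3]:
        print(n,round(d["confidence"],2),np.round(d["at"],1),back(m,d["at"],z)); cv2.circle(o,tuple(int(x) for x in d["at"]),3,(0,255,0),1)
def go(name,E,p0,**k):
    v,c=fit(im,m,E,p0,**k); print(name,v,round(c,2)); draw(o,m,E,v)
go("sup_mid",unit_edges(.12,.037),(.565,-.01,0),rng=(.01,.01,.04))
go("fin_left",unit_edges(.095,.062),(.562,.124,0),rng=(.01,.01,.04))
go("stand",[[(0,-.217,.153),(0,.217,.153)],[(.016,-.217,.153),(.016,.217,.153)]]+box_edges(.02,.09,-.11,.11,.1),(.597,-.01,-.015),rng=(.01,.01,.04))
cv2.imwrite("pics/f3.png",cv2.resize(o,(800,500)));cv2.imwrite("pics/r3.png",cv2.resize(im,(800,500)))
E
```

```text
t 2.55 pos [ 0.5634 -0.0007  0.3753] yaw(jaw) 1.560 F [-0.0563  0.1462 -0.3494] open 0.572 tilt -1.000
place_mid 0.84 [303.6 195.4] [ 0.597  -0.0106  0.135 ]
place_left 0.82 [410.2 198.1] [0.6018 0.1211 0.135 ]
place_left 0.62 [596.7 196.4] [0.602 0.351 0.135]
place_right 0.89 [195.2 197.9] [ 0.5988 -0.1446  0.135 ]
main_switch_tip 0.72 [301.3 239. ] [ 0.63   -0.0122  0.192 ]
main_switch_tip 0.53 [108.4 210.7] [ 0.595  -0.2174  0.192 ]
supply1_c 0.95 [361.2 289.9] [0.7556 0.0712 0.097 ]
finned1_c 0.65 [409.4 164.8] [0.5652 0.1244 0.1095]
finned1_c 0.37 [512.2 213.8] [0.633  0.2671 0.1095]
sup_mid [ 0.5635 -0.0101 -0.0055] 0.77
fin_left [ 0.5649  0.1245 -0.0047] 0.45
stand [ 0.591  -0.0092 -0.0565] 2.25
```

View pics/f3.png

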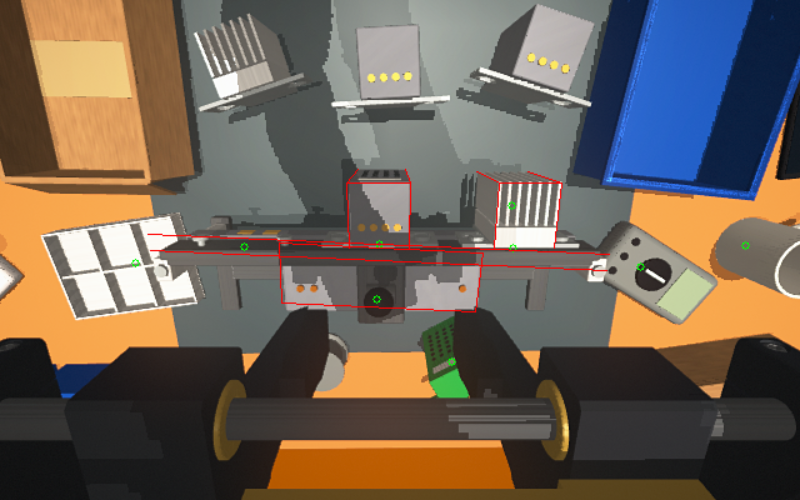

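View pics/r3.png

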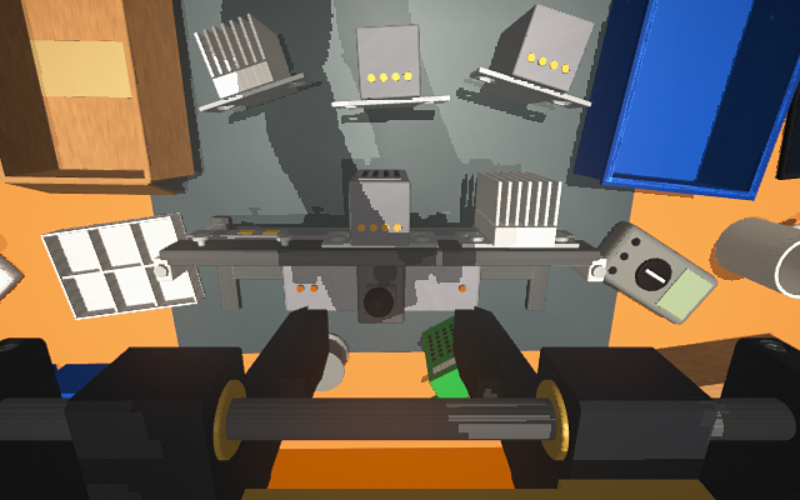

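Middle supply fits at (0.5635, -0.010), left finned unit at (0.565, 0.1245), and the knob shows at (302,240), about (0.63, -0.012). I'll push the lever with closed fingers.

Call:
drive_tool(series=[[[4,-4,-40,0,0],[4,-4,-40,0,0],[4,-3,-40,0,0],[0,0,-40,0,0],[0,0,-32,0,0],[0,0,0,0,0],[0,0,0,0,0]]])

```text
clock: 3.6
tool_pos: [0.5777, -0.0107, 0.1878]
eef_rot: [0.005, 1.0, 0.0, 0.001]
contact_force: [0.5, -0.5, 0.4]
opening: 0.006
```

```bash
python3 - <<'E'
from h import *
st(); snap("wrist","w4",scale=1.25); m=cams.camera_model("side"); u=proj(m,[.62,-.01,.18])[0]; print(u)
x,y=int(u[0]),int(u[1]); snap("side","s4",(x-100,y-70,x+100,y+70),4)
E
```

```text
t 3.60 pos [ 0.5777 -0.0107  0.1878] yaw(jaw) 1.560 F [ 0.4559 -0.5177  0.3736] open 0.006 tilt -1.000
[353.1967 182.7338]
```

View pics/s4.png

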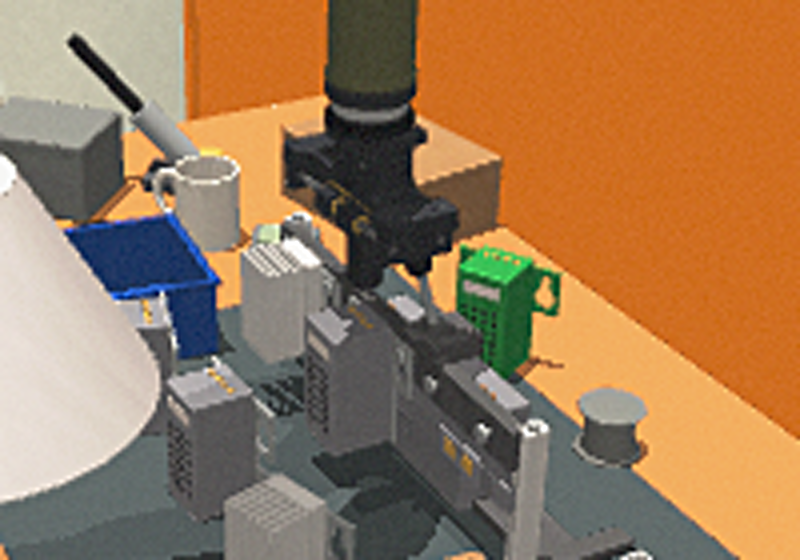

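View pics/w4.png

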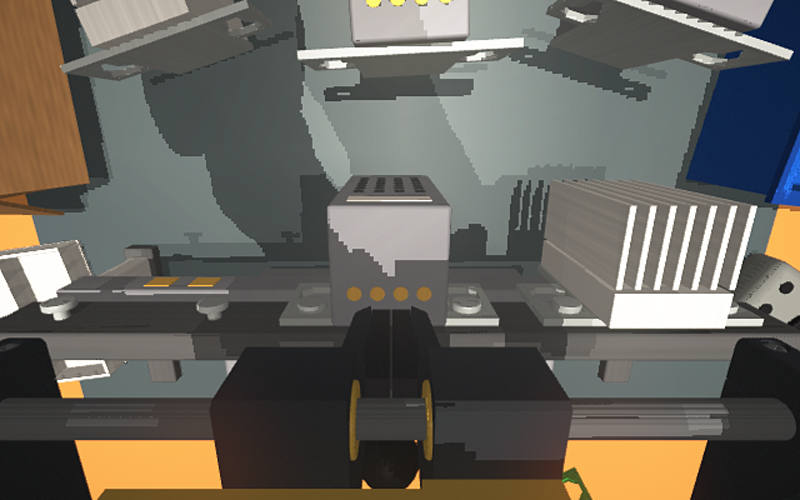

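Side crop: the closed fingers are in front of the knob and above the middle supply. I'll push towards +x.

Call:
drive_tool(series=[[[10,0,-4,0,0],[15,0,0,0,0],[15,0,0,0,0],[15,0,0,0,0],[15,0,0,0,0],[8,0,0,0,0],[4,0,0,0,0],[0,0,0,0,0]]])

```text
clock: 4.5
tool_pos: [0.6596, -0.0109, 0.183]
eef_rot: [0.006, 1.0, 0.0, 0.001]
contact_force: [0.5, -0.2, 0.3]
opening: 0.005
```

```bash
python3 - <<'E'
from h import *
st(); snap("side","s5",(253,112,453,252),4)
E
```

```text
t 4.50 pos [ 0.6596 -0.0109  0.183 ] yaw(jaw) 1.560 F [ 0.5235 -0.2352  0.3178] open 0.005 tilt -1.000
```

View pics/s5.png

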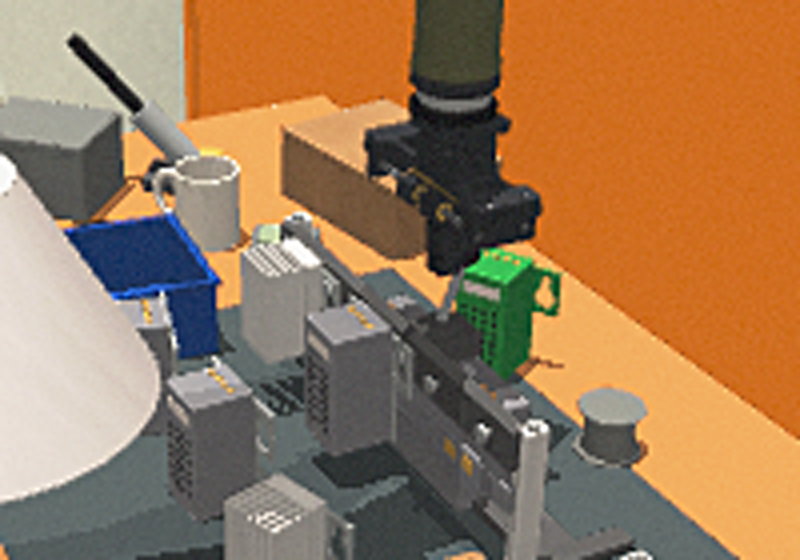

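Call:
drive_tool(series=[[[5,0,0,0,0],[4,0,0,0,0],[3,0,0,0,0],[0,0,0,0,0],[0,0,0,0,0]]])

```text
clock: 5.05
tool_pos: [0.6714, -0.0109, 0.1829]
eef_rot: [0.005, 1.0, 0.0, 0.0]
contact_force: [-0.3, -0.6, -0.0]
opening: 0.005
```

Call:
drive_tool(series=[[[3,0,0,0,0],[3,0,0,0,0],[3,0,0,0,0],[0,0,0,0,0],[0,0,0,0,0]]])

```text
clock: 5.55
tool_pos: [0.6731, -0.011, 0.1825]
eef_rot: [0.005, 1.0, -0.001, -0.008]
contact_force: [-17.4, -1.5, 11.5]
opening: 0.003
```

```bash
python3 - <<'E'
from h import *
st(); snap("side","s6",(303,112,453,222),5)
E
```

```text
t 5.55 pos [ 0.6731 -0.011   0.1825] yaw(jaw) 1.561 F [-17.3981  -1.4604  11.4888] open 0.003 tilt -1.000
```

View pics/s6.png

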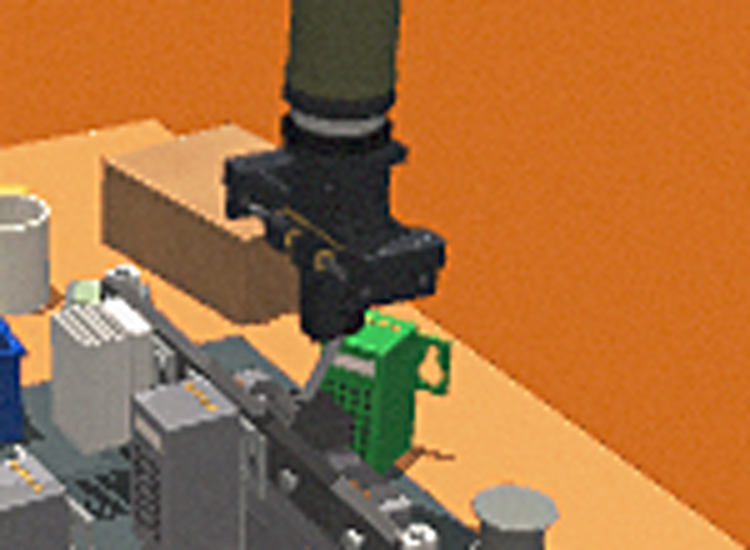

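The end stop was reached with about 17 N on the tool, and the lever leans to the back. I'll back off, lift, and check the lever.

Call:
drive_tool(series=[[[-15,0,10,0,0],[-20,0,40,0,0],[-30,0,40,0,76],[-30,0,40,0,76],[-18,0,30,0,76],[0,0,0,0,76],[0,0,0,0,76]]])

```text
clock: 6.3
tool_pos: [0.5676, -0.0111, 0.3435]
eef_rot: [0.006, 1.0, -0.0, 0.001]
contact_force: [0.1, -0.8, 0.1]
opening: 0.433
```

```bash
python3 - <<'E'
from h import *
s=st(); m=cams.camera_model("wrist"); im=snap("wrist","w7",(100,100,500,350),2)
for d in cams.mark_of("wrist","main_switch_tip")[:2]: print(d["confidence"],d["at"],back(m,d["at"],.192))
def go(name,E,p0,**k):
    v,c=fit(im,m,E,p0,**k); print(name,v,round(c,2))
go("sup_mid",unit_edges(.12,.037),(.5635,-.01,-.005),rng=(.01,.01,.04))
go("fin_left",unit_edges(.095,.062),(.565,.1245,0),rng=(.01,.01,.04))
E
```

```text
t 6.30 pos [ 0.5676 -0.0111  0.3435] yaw(jaw) 1.560 F [ 0.1389 -0.7825  0.0795] open 0.433 tilt -1.000
0.82 [310.3, 299.2] [ 0.6915 -0.0133  0.192 ]
sup_mid [ 0.5632 -0.0109 -0.0377] 1.72
fin_left [ 0.5695  0.1242 -0.1074] 1.48
```

View pics/w7.png

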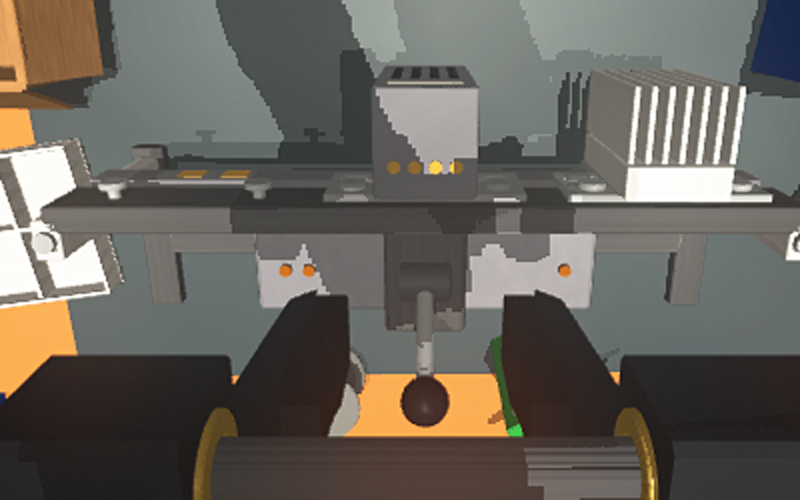

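The lever now leans to the back, with the knob at x≈0.692 against 0.693 expected for fully off. Next I grasp the middle supply at (425,130 in the crop).

Call:
drive_tool(series=[[[-3,0,-45,0,78],[-4,0,-45,0,78],[0,0,-45,0,78],[0,0,-30,0,78],[0,0,-30,0,78],[0,0,-30,0,78],[0,0,0,0,78],[0,0,0,0,78]]])

```text
clock: 7.2
tool_pos: [0.5597, -0.0107, 0.1168]
eef_rot: [0.005, 1.0, 0.0, -0.001]
contact_force: [1.4, -0.1, -0.4]
opening: 0.889
```

```bash
python3 - <<'E'
from h import *
st(); snap("wrist","w8",scale=1.25); snap("side","s8",(253,112,453,252),4)
E
```

```text
t 7.20 pos [ 0.5597 -0.0107  0.1168] yaw(jaw) 1.560 F [ 1.4451 -0.1254 -0.4425] open 0.889 tilt -1.000
```

View pics/s8.png

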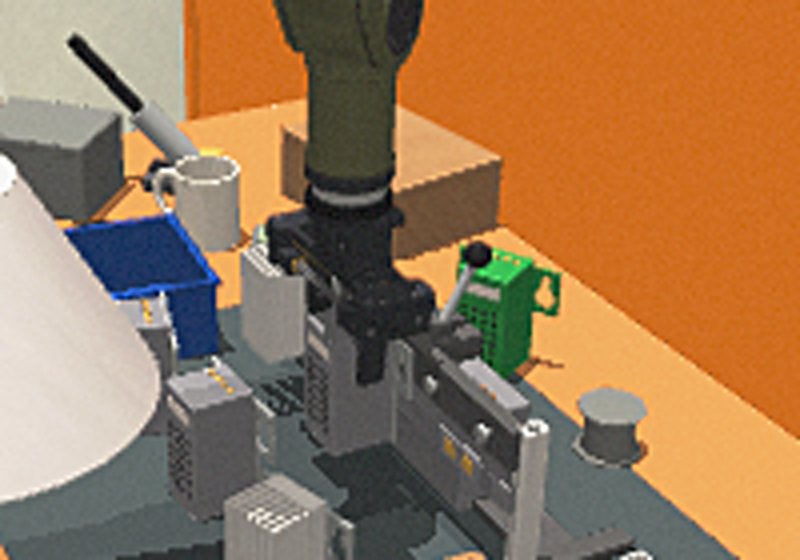

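View pics/w8.png

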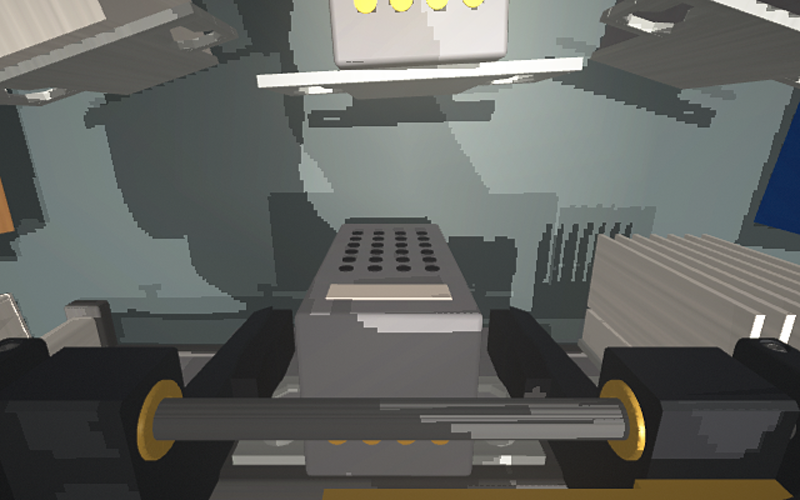

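Fingers straddle the supply body. Close at 40 N, wait, then raise 20 mm.

Call:
drive_tool(series=[[[0,0,0,0,50],[0,0,0,0,50],[0,0,0,0,50],[0,0,0,0,50],[0,0,0,0,50],[0,0,0,0,50]]], force=45)

```text
clock: 7.9
tool_pos: [0.56, -0.0111, 0.1182]
eef_rot: [0.005, 1.0, -0.0, 0.0]
contact_force: [-0.9, -0.4, 5.4]
opening: 0.628
```

Call:
drive_tool(series=[[[0,0,5,0,50],[0,0,5,0,50],[0,0,5,0,50],[0,0,5,0,50],[0,0,0,0,50],[0,0,0,0,50]]])

```text
clock: 8.5
tool_pos: [0.56, -0.011, 0.1378]
eef_rot: [0.005, 1.0, 0.0, 0.0]
contact_force: [-0.0, -0.3, -3.2]
opening: 0.633
```

Call:
drive_tool(series=[[[-3,0,0,0,50],[-4,0,0,0,50],[-4,0,0,0,50],[-4,0,0,0,50],[-3,0,0,0,50],[0,0,0,0,50]]])

```text
clock: 9.1
tool_pos: [0.5414, -0.0111, 0.1377]
eef_rot: [0.005, 1.0, -0.0, -0.0]
contact_force: [-0.1, 0.6, -2.3]
opening: 0.629
```

```bash
python3 - <<'E'
from h import *
st(); snap("wrist","w9",scale=1.25)
E
```

```text
t 9.10 pos [ 0.5414 -0.0111  0.1377] yaw(jaw) 1.560 F [-0.108   0.6284 -2.3086] open 0.629 tilt -1.000
```

View pics/w9.png

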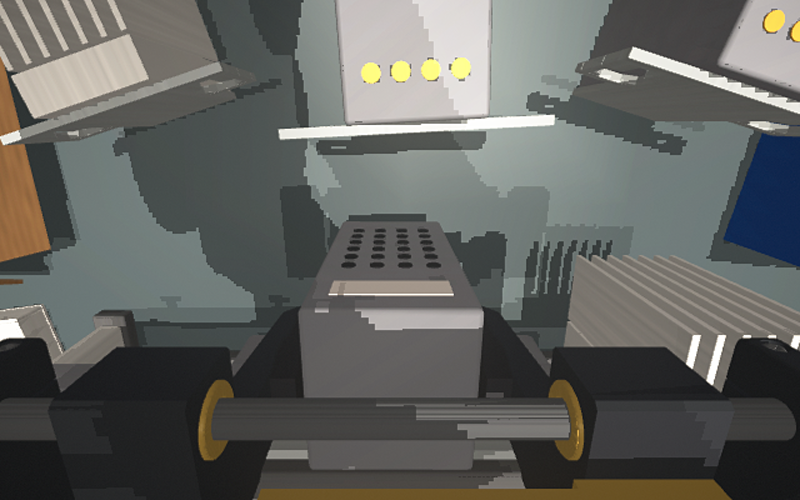

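Free of the studs. Lift clear and carry it over the carton.

Call:
drive_tool(series=[[[0,0,40,0,50],[0,0,40,0,50],[0,-10,40,0,50],[0,-20,30,0,50],[-8,-40,10,0,50],[-10,-40,0,-0.025,50],[-10,-40,0,0,50],[-10,-40,0,0,50],[-10,-40,0,0,50],[-10,-40,0,0,50]]])

```text
clock: 10.15
tool_pos: [0.4833, -0.2826, 0.2978]
eef_rot: [0.018, 1.0, -0.0, 0.0]
contact_force: [1.2, 0.2, -2.5]
opening: 0.629
```

Call:
drive_tool(series=[[[0,-35,0,0,50],[0,-17,0,0,50],[0,0,0,0,50],[0,0,0,0,50]]])

```text
clock: 10.55
tool_pos: [0.4845, -0.3311, 0.2976]
eef_rot: [0.017, 1.0, 0.001, 0.0]
contact_force: [0.3, 0.8, -3.5]
opening: 0.632
```

```bash
python3 - <<'E'
from h import *
st(); m=cams.camera_model("wrist"); im=snap("wrist","w10"); o=im.copy()
B=box_edges(-.12,.12,-.08,.08,.08)+box_edges(-.115,.115,-.075,.075,.08)
B=[B[i] for i in (0,2,3,4,6,7)]
v,c=fit(im,m,B,(.4167,-.333,-.035),rng=(.01,.01,.05)); print(v,c)
draw(o,m,B,v); cv2.imwrite("pics/f10.png",cv2.resize(o,(800,500)))
E
```

```text
t 10.55 pos [ 0.4845 -0.3311  0.2976] yaw(jaw) 1.537 F [ 0.3018  0.8181 -3.5304] open 0.632 tilt -1.000
[ 0.4416 -0.3356 -0.0182] 2.0587050914764404
```

View pics/f10.png

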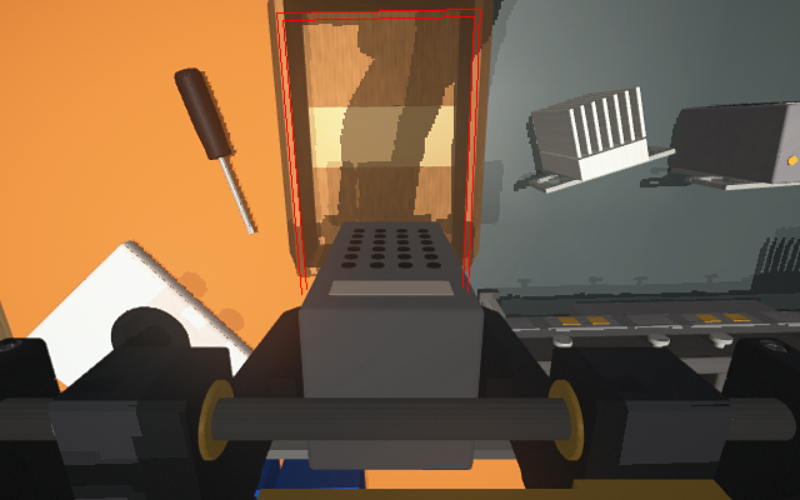

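```bash
python3 - <<'E'
from h import *
m=cams.camera_model("wrist"); im=cv2.imread("pics/w10.png"); o=im.copy()
B=box_edges(-.12,.12,-.08,.08,.08)+box_edges(-.115,.115,-.075,.075,.08)
draw(o,m,B,(.4167,-.333,-.035)); draw(o,m,box_edges(-.115,.115,-.075,.075,.005),(.4167,-.333,-.035),(0,255,0)); cv2.imwrite("pics/f10b.png",cv2.resize(o[:,150:450],None,fx=2,fy=2)[:600])
E
```

```text
(no output)
```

View pics/f10b.png

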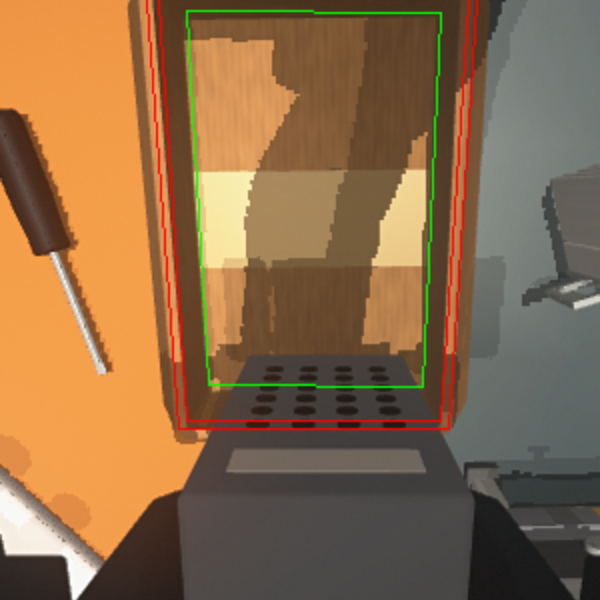

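Carton fit confirmed by the overlay: the floor outline matches. Lowering.

Call:
drive_tool(series=[[[-1,-4,-40,0,50],[0,0,-40,0,50],[0,0,-40,0,50],[0,0,-35,0,50],[0,0,-25,0,50],[0,0,-20,0,50],[0,0,-6,0,50],[0,0,0,0,50],[0,0,0,0,50]]])

```text
clock: 11.5
tool_pos: [0.4842, -0.3364, 0.0929]
eef_rot: [0.017, 1.0, -0.0, 0.001]
contact_force: [0.5, -0.3, -2.8]
opening: 0.631
```

Call:
drive_tool(series=[[[0,0,-2,0,50],[0,0,-2,0,50],[0,0,0,0,50]]])

```text
clock: 11.8
tool_pos: [0.4834, -0.3372, 0.0882]
eef_rot: [0.018, 1.0, -0.0, 0.001]
contact_force: [-0.8, 0.5, -1.9]
opening: 0.63
```

Call:
drive_tool(series=[[[0,0,-1,0,50],[0,0,-1,0,50],[0,0,0,0,50],[0,0,0,0,50]]])

```text
clock: 12.2
tool_pos: [0.4844, -0.3372, 0.0879]
eef_rot: [0.018, 1.0, -0.001, 0.001]
contact_force: [-0.6, 1.6, 11.6]
opening: 0.631
```

Floor contact felt. Release and rise.

Call:
drive_tool(series=[[[0,0,1,0,74],[0,0,0,0,74],[0,0,0,0,74],[0,0,0,0,74],[0,0,20,0,74],[0,0,40,0,74],[0,0,50,0,74],[0,0,50,0,80],[0,0,50,0,80]]])

```text
clock: 13.1
tool_pos: [0.4826, -0.3367, 0.2985]
eef_rot: [0.018, 1.0, 0.0, -0.0]
contact_force: [0.9, -0.6, -0.9]
opening: 0.908
```

```bash
python3 - <<'E'
from h import *
st(); m=cams.camera_model("wrist"); im=snap("wrist","w12",scale=1.25)
E
```

```text
t 13.10 pos [ 0.4826 -0.3367  0.2985] yaw(jaw) 1.535 F [ 0.8998 -0.6302 -0.9   ] open 0.908 tilt -1.000
```

View pics/w12.png

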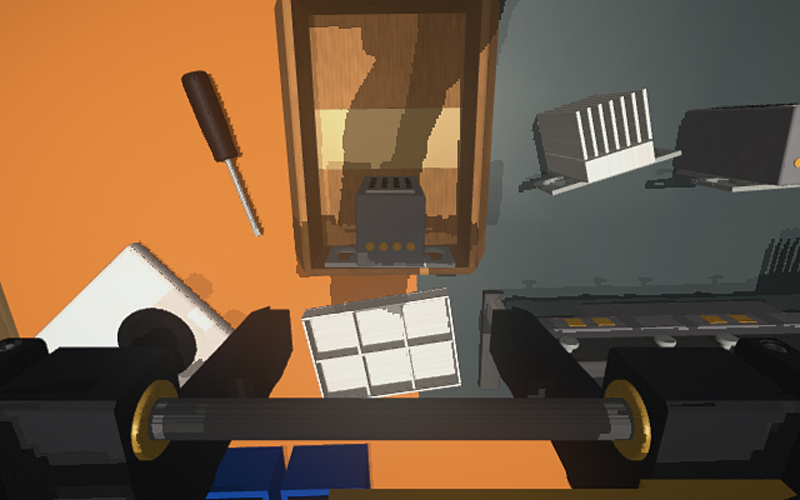

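The supply stands upright in the carton at (388,220), in the far slot. Next is the left hanging finned unit: I go over to the bin side and measure the bin.

Call:
drive_tool(series=[[[0,40,20,0.025,80],[0,45,20,0,80],[0,45,20,0,80],[0,45,20,0,80],[0,45,20,0,80],[0,45,20,0,80],[0,45,0,0,80],[0,45,0,0,80],[0,45,0,0,80],[0,45,0,0,80]]])

```text
clock: 14.15
tool_pos: [0.4827, 0.1095, 0.4165]
eef_rot: [0.006, 1.0, -0.0, 0.0]
contact_force: [0.6, -0.6, 0.2]
opening: 0.906
```

Call:
drive_tool(series=[[[0,45,0,0,80],[0,45,0,0,80],[0,40,0,0,80],[0,0,0,0,80],[0,0,0,0,80]]])

```text
clock: 14.65
tool_pos: [0.4826, 0.2385, 0.4161]
eef_rot: [0.004, 1.0, -0.0, -0.0]
contact_force: [0.5, -1.3, 0.2]
opening: 0.911
```

```bash
python3 - <<'E'
from h import *
st(); m=cams.camera_model("wrist"); im=snap("wrist","w13"); o=im.copy()
for d in cams.mark_of("wrist","bin")[:2]: print(d["confidence"],d["at"],back(m,d["at"],0))
E_=box_edges(-.12,.12,-.08,.08,.085)[1:3]+box_edges(-.12,.12,-.08,.08,.085)[:1]
I=box_edges(-.115,.115,-.075,.075,.005)
v,c=fit(im,m,E_+I,(.4415,.319,-.12),rng=(.015,.01,.08)); print("bin",v,c)
draw(o,m,E_,v);draw(o,m,I,v,(0,255,0))
U=unit_edges(.095,.062);v,c=fit(im,m,U,(.565,.1245,0),rng=(.01,.01,.04));print("fin_left",v,c);draw(o,m,U,v)
cv2.imwrite("pics/f13.png",cv2.resize(o,(800,500)))
E
```

```text
t 14.65 pos [0.4826 0.2385 0.4161] yaw(jaw) 1.562 F [ 0.5097 -1.2652  0.1709] open 0.911 tilt -1.000
0.86 [360.9, 115.2] [0.4322 0.3209 0.    ]
bin [ 0.4296  0.3222 -0.1079] 1.0771921873092651
fin_left [ 0.5656  0.1254 -0.0105] 1.1346803903579712
```

View pics/f13.png

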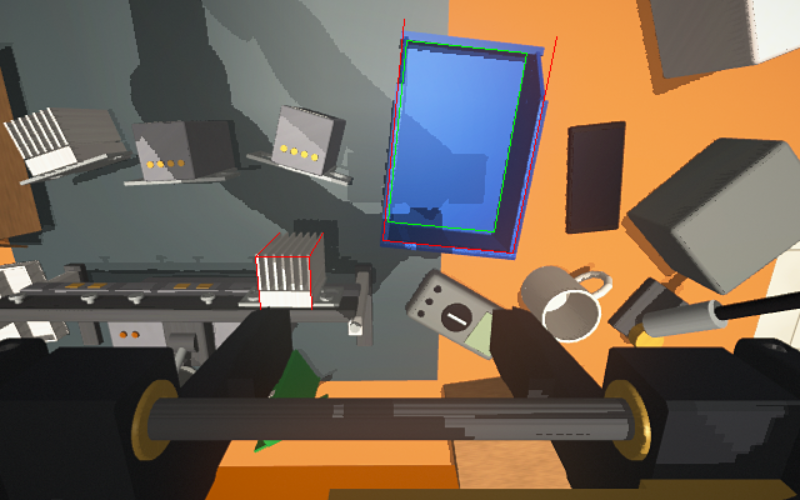

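Bin fits at (0.430, 0.322), yaw -0.108, lip towards the robot; overlay matches. Finned unit at (0.5655, 0.125). Going down on it.

Call:
drive_tool(series=[[[20,-28,-20,0,78],[20,-28,-20,0,78],[20,-28,-20,0,78],[19,-29,-20,0,78],[0,0,-45,0,78],[0,0,-45,0,78],[0,0,-45,0,78],[0,0,-45,0,78],[0,0,-24,0,78],[0,0,0,0,78]]])

```text
clock: 15.75
tool_pos: [0.5599, 0.1216, 0.1295]
eef_rot: [0.007, 1.0, -0.002, -0.003]
contact_force: [0.1, -0.4, 1.4]
opening: 0.887
```

Call:
drive_tool(series=[[[0,0,-18,0,78],[0,0,0,0,78],[0,0,0,0,78]]])

```text
clock: 16.05
tool_pos: [0.5629, 0.1244, 0.1162]
eef_rot: [0.006, 1.0, 0.0, 0.001]
contact_force: [-0.3, -0.1, -0.1]
opening: 0.882
```

```bash
python3 - <<'E'
from h import *
st(); snap("wrist","w14",scale=1.25)
E
```

```text
t 16.05 pos [0.5629 0.1244 0.1162] yaw(jaw) 1.559 F [-0.2989 -0.1    -0.0909] open 0.882 tilt -1.000
```

View pics/w14.png

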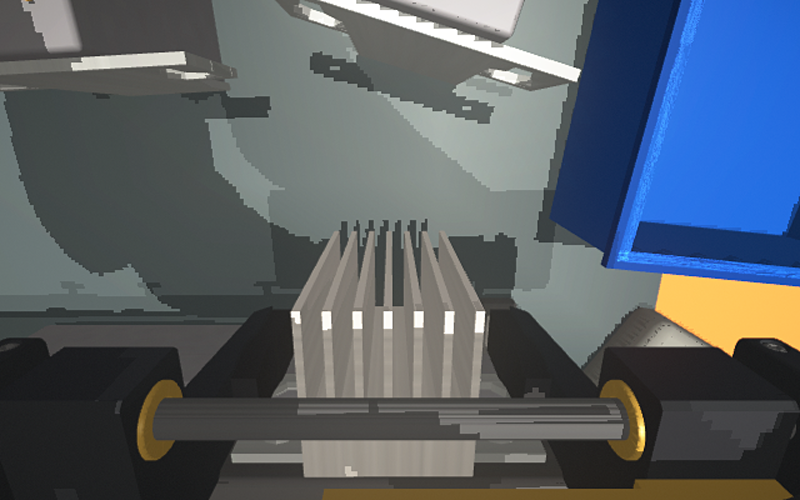

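Fingers straddle it centrally. Grip and raise 20 mm.

Call:
drive_tool(series=[[[0,0,0,0,50],[0,0,0,0,50],[0,0,0,0,50],[0,0,0,0,50],[0,0,0,0,50],[0,0,0,0,50]]], force=45)

```text
clock: 16.7
tool_pos: [0.5618, 0.1241, 0.115]
eef_rot: [0.005, 1.0, -0.001, -0.0]
contact_force: [-2.5, -3.2, 5.4]
opening: 0.631
```

Call:
drive_tool(series=[[[0,0,5,0,50],[0,0,5,0,50],[0,0,5,0,50],[0,0,5,0,50],[0,0,0,0,50],[0,0,0,0,50]]])

```text
clock: 17.3
tool_pos: [0.5619, 0.1252, 0.1348]
eef_rot: [0.005, 1.0, 0.0, 0.0]
contact_force: [-1.4, 0.5, -3.7]
opening: 0.631
```

Call:
drive_tool(series=[[[-3,0,0,0,50],[-4,0,0,0,50],[-4,0,0,0,50],[-4,0,0,0,50],[-3,0,0,0,50],[0,0,0,0,50]]])

```text
clock: 17.9
tool_pos: [0.5434, 0.125, 0.1348]
eef_rot: [0.005, 1.0, -0.0, -0.0]
contact_force: [-0.4, -0.5, -4.6]
opening: 0.63
```

```bash
python3 - <<'E'
from h import *
st(); snap("wrist","w15",scale=1.25)
E
```

```text
t 17.90 pos [0.5434 0.125  0.1348] yaw(jaw) 1.561 F [-0.4416 -0.4815 -4.5984] open 0.630 tilt -1.000
```

View pics/w15.png

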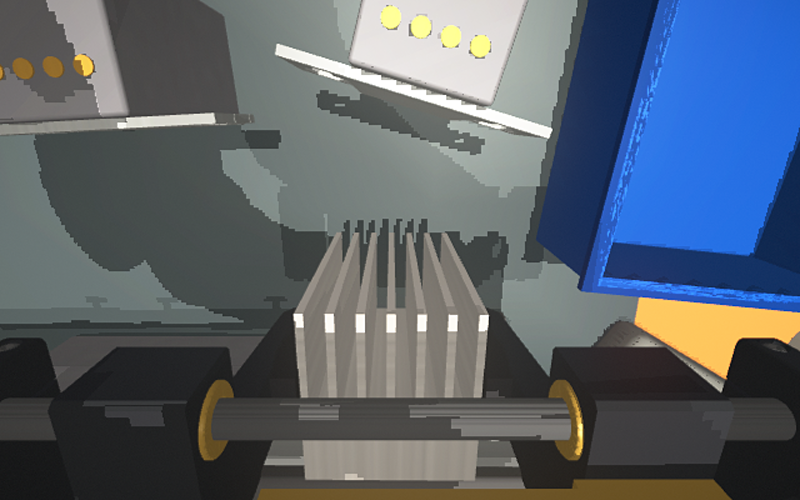

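Free of the studs. Lift and carry to the bin's back slot.

Call:
drive_tool(series=[[[0,0,40,0,50],[0,0,40,0,50],[-10,20,40,0,50],[-15,40,20,-0.05,50],[-15,40,0,-0.048,50],[-10,40,0,0,50],[-10,40,0,0,50],[0,11,0,0,50],[0,0,0,0,50],[0,0,0,0,50]]])

```text
clock: 18.95
tool_pos: [0.4845, 0.3143, 0.2743]
eef_rot: [0.055, 0.998, -0.001, -0.0]
contact_force: [-0.4, -1.1, -4.3]
opening: 0.635
```

```bash
python3 - <<'E'
from h import *
st(); m=cams.camera_model("wrist"); im=snap("wrist","w16"); o=im.copy()
v=(.4296,.3222,-.108)
draw(o,m,box_edges(-.12,.12,-.08,.08,.085)[1:3]+box_edges(-.12,.12,-.08,.08,.085)[:1],v);draw(o,m,box_edges(-.115,.115,-.075,.075,.005),v,(0,255,0))
cv2.imwrite("pics/f16.png",cv2.resize(o,(800,500)))
E
```

```text
t 18.95 pos [0.4845 0.3143 0.2743] yaw(jaw) 1.461 F [-0.3789 -1.0625 -4.2884] open 0.635 tilt -1.000
```

View pics/f16.png

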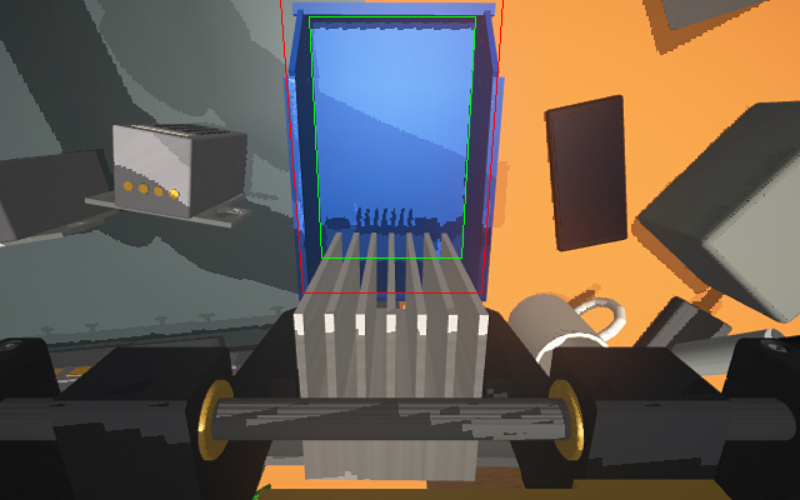

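The bin overlay agrees and the unit is centred over the back half. Lowering.

Call:
drive_tool(series=[[[-1,2,-40,0,50],[0,0,-40,0,50],[0,0,-40,0,50],[0,0,-40,0,50],[0,0,-30,0,50],[0,0,-18,0,50],[0,0,-4,0,50],[0,0,0,0,50],[0,0,0,0,50]]])

```text
clock: 19.9
tool_pos: [0.4842, 0.318, 0.0639]
eef_rot: [0.055, 0.998, 0.001, 0.001]
contact_force: [-0.2, 0.4, -5.1]
opening: 0.632
```

Call:
drive_tool(series=[[[0,0,-2,0,50],[0,0,-1,0,50],[0,0,0,0,50],[0,0,0,0,50]]])

```text
clock: 20.3
tool_pos: [0.4831, 0.3181, 0.06]
eef_rot: [0.054, 0.999, 0.0, 0.0]
contact_force: [-0.9, 0.2, -2.9]
opening: 0.63
```

Call:
drive_tool(series=[[[0,0,-1,0,50],[0,0,-1,0,50],[0,0,0,0,50],[0,0,0,0,50]]])

```text
clock: 20.7
tool_pos: [0.4839, 0.3181, 0.0597]
eef_rot: [0.055, 0.999, 0.0, 0.001]
contact_force: [-1.4, -2.8, 10.9]
opening: 0.63
```

Call:
drive_tool(series=[[[0,0,1,0,74],[0,0,0,0,74],[0,0,0,0,74],[0,0,0,0,74],[0,0,20,0,74],[0,0,40,0,74],[0,0,50,0,74],[0,0,50,0,80],[0,-20,50,0,80],[0,-40,50,0.1,80]]])

```text
clock: 21.7
tool_pos: [0.4826, 0.2704, 0.307]
eef_rot: [0.001, 1.0, 0.002, 0.001]
contact_force: [1.9, 0.9, 0.7]
opening: 0.905
```

Call:
drive_tool(series=[[[0,-45,30,0,80],[0,-45,20,0,80],[0,-40,0,0,80],[0,0,0,0,80],[0,0,0,0,80]]])

```text
clock: 22.2
tool_pos: [0.483, 0.1407, 0.3519]
eef_rot: [0.006, 1.0, -0.0, -0.0]
contact_force: [-0.7, 0.9, -0.9]
opening: 0.904
```

```bash
python3 - <<'E'
from h import *
st(); m=cams.camera_model("wrist"); im=snap("wrist","w18"); o=im.copy()
def go(name,E,p0,**k):
    v,c=fit(im,m,E,p0,**k); print(name,v,round(c,2)); draw(o,m,E,v)
go("finned_b",unit_edges(.095,0),(.420,-.146,.26))
go("sup_bmid",unit_edges(.12,0),(.433,.001,.01))
go("sup_bleft",unit_edges(.12,0),(.424,.143,-.25))
cv2.imwrite("pics/f18.png",cv2.resize(o,(800,500)))
E
```

```text
t 22.20 pos [0.483  0.1407 0.3519] yaw(jaw) 1.560 F [-0.7331  0.8528 -0.9421] open 0.904 tilt -1.000
finned_b [ 0.4245 -0.146   0.2879] 1.44
sup_bmid [ 0.4303 -0.0001  0.031 ] 0.95
sup_bleft [ 0.4237  0.1456 -0.3828] 0.93
```

View pics/f18.png

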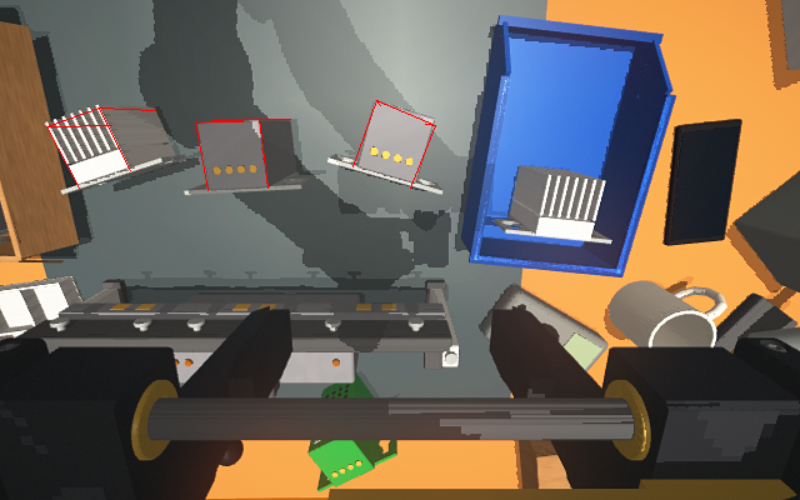

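```bash
python3 - <<'E'
from h import *
m=cams.camera_model("wrist"); im=cv2.imread("pics/w18.png")
x0,y0,S=255,65,6
def drw(o,E,v,col):
    for a,b in E:
        uv=(proj(m,T2(v[:2],v[2],np.array([a,b])))-[x0,y0]+.5)*S
        cv2.line(o,tuple(int(t) for t in uv[0]),tuple(int(t) for t in uv[1]),col,1)
o=cv2.resize(im[y0:y0+95,x0:x0+110],None,fx=S,fy=S,interpolation=cv2.INTER_CUBIC)
U=unit_edges(.12,0)[:3]+[[(.03,-.028,.12),(.03,.028,.12)]]
drw(o,U,(.4237,.1456,-.383),(0,0,255))
drw(o,U,(.4237,.1456,-.27),(0,255,0))
cv2.imwrite("pics/z18.png",o)
E
```

```text
(no output)
```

View pics/z18.png

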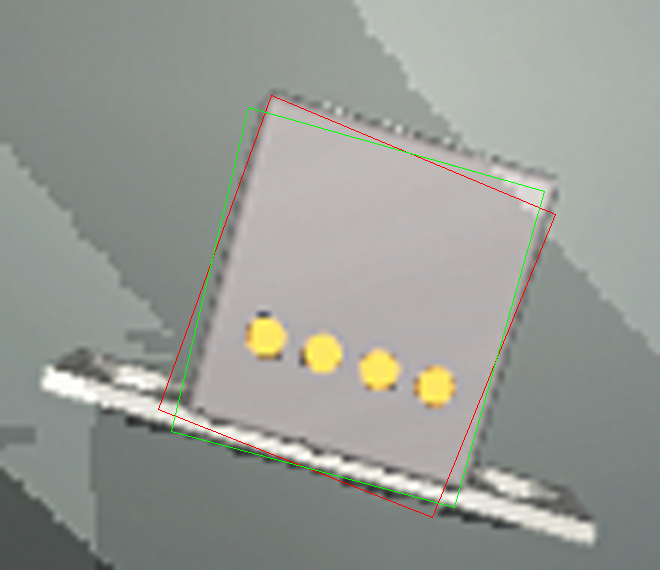

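```bash
cat >> h.py <<'E'
def corners(m,pts,z,x0=0,y0=0,S=1):
    """pts order: front-left(+y), front-right, back-right, back-left of body top; least squares pose"""
    W=np.array([back(m,(np.array(p)/S-.5*(S>1)+[x0,y0]),z)[:2] for p in pts])
    M=np.array([[-.03,.028],[-.03,-.028],[.03,-.028],[.03,.028]])
    c=W.mean(0); A=(W-c); yaw=np.arctan2((M[:,0]*A[:,1]-M[:,1]*A[:,0]).sum(),(M*A).sum())
    Rm=np.array([[np.cos(yaw),-np.sin(yaw)],[np.sin(yaw),np.cos(yaw)]])
    print("pose",c,"yaw %.3f"%yaw,"resid mm",np.abs((M@Rm.T-A)*1000).max().round(1)); return c,yaw
E
python3 - <<'E'
from h import *
m=cams.camera_model("wrist")
# image left = -y? (front-left(+y) is image right)
corners(m,[(555,185),(275,92),(190,405),(470,485)],.12,255,65,6)
E
```

```text
pose [0.4205 0.149 ] yaw -0.291 resid mm 1.9
```

Left bench supply: (0.4205, 0.149), yaw -0.291. Move above it, aligned.

Call:
drive_tool(series=[[[-20,3,-30,-0.1,80],[-22,3,-40,-0.1,80],[-21,2,-40,-0.08,80],[0,0,-40,0,80],[0,0,-30,0,80],[0,0,0,0,80],[0,0,0,0,80]]])

```text
clock: 22.95
tool_pos: [0.4198, 0.1513, 0.1721]
eef_rot: [0.143, 0.99, 0.0, -0.0]
contact_force: [-0.1, -0.6, 0.4]
opening: 0.904
```

```bash
python3 - <<'E'
from h import *
st(); snap("wrist","w19",scale=1.25)
E
```

```text
t 22.95 pos [0.4198 0.1513 0.1721] yaw(jaw) 1.285 F [-0.1059 -0.631   0.4023] open 0.904 tilt -1.000
```

View pics/w19.png

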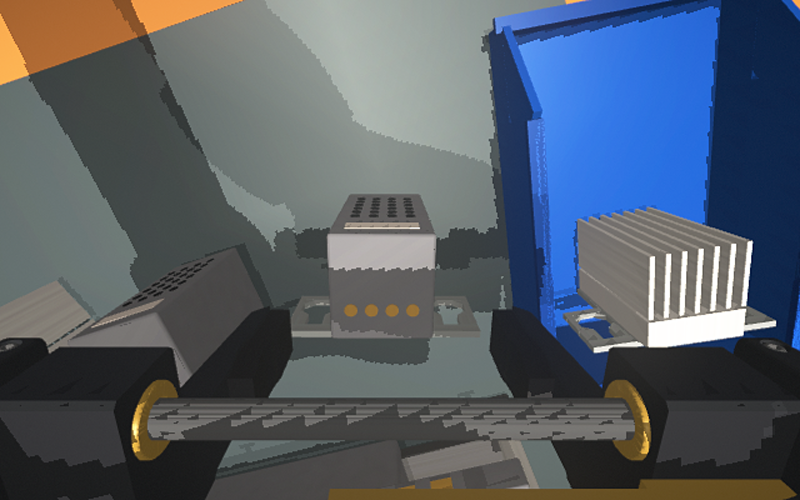

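```bash
python3 - <<'E'
from h import *
m=cams.camera_model("wrist"); s=st()
corners(m,[(436,235),(328,235),(330,338),(434,337)],.12,0,0,1.25)
E
```

```text
t 23.00 pos [0.4205 0.1512 0.1728] yaw(jaw) 1.284 F [-0.0002 -0.1051  0.0462] open 0.908 tilt -1.000
pose [0.4218 0.147 ] yaw -0.288 resid mm 1.2
```

Call:
drive_tool(series=[[[0,-3,-35,0,80],[0,0,-35,0,80],[0,0,-20,0,80],[0,0,0,0,80],[0,0,0,0,50],[0,0,0,0,50],[0,0,0,0,50],[0,0,0,0,50],[0,0,0,0,50]]], force=45)

```text
clock: 23.9
tool_pos: [0.4208, 0.1465, 0.0831]
eef_rot: [0.144, 0.99, 0.0, 0.001]
contact_force: [-0.6, -0.8, 8.0]
opening: 0.631
```

```bash
python3 - <<'E'
from h import *
st(); snap("wrist","w20",scale=1.25)
E
```

```text
t 23.90 pos [0.4208 0.1465 0.0831] yaw(jaw) 1.281 F [-0.56   -0.8496  7.9983] open 0.631 tilt -1.000
```

View pics/w20.png

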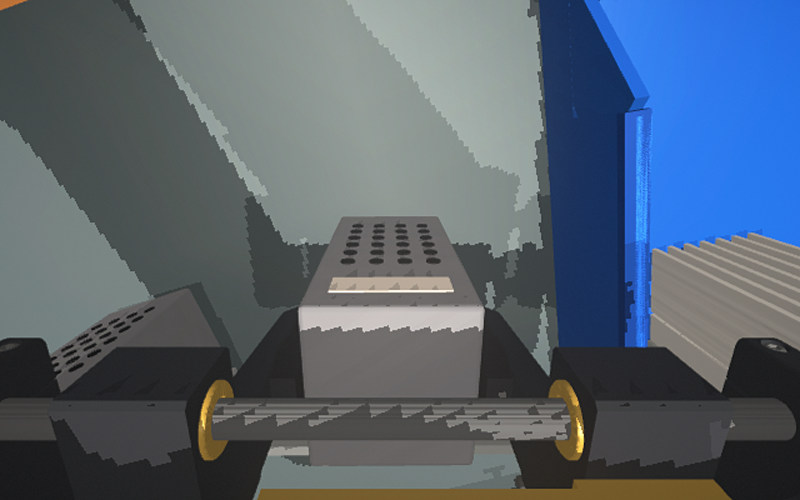

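Gripped (55.6 mm). Lift and carry to the carton's middle slot.

Call:
drive_tool(series=[[[0,0,20,0,50],[0,0,40,0,50],[0,0,50,0,50],[0,0,50,0,50],[0,-20,45,0.08,50],[0,-40,0,0.09,50],[0,-45,0,0.085,50],[0,-45,0,0,50],[0,-45,0,0,50],[0,-45,0,0,50]]])

```text
clock: 24.95
tool_pos: [0.4187, -0.0955, 0.287]
eef_rot: [0.017, 1.0, -0.0, -0.0]
contact_force: [1.1, 1.3, -3.9]
opening: 0.628
```

Call:
drive_tool(series=[[[-3,-45,0,0,50],[-3,-45,0,0,50],[-2,-45,0,0,50],[0,-45,0,0,50],[0,-40,0,0,50],[0,-20,0,0,50],[0,0,0,0,50],[0,0,0,0,50]]])

```text
clock: 25.75
tool_pos: [0.4111, -0.3328, 0.2866]
eef_rot: [0.017, 1.0, 0.001, -0.001]
contact_force: [0.2, 1.4, -3.6]
opening: 0.629
```

```bash
python3 - <<'E'
from h import *
st(); snap("wrist","w21",scale=1.25)
E
```

```text
t 25.75 pos [ 0.4111 -0.3328  0.2866] yaw(jaw) 1.536 F [ 0.2457  1.4496 -3.5811] open 0.629 tilt -1.000
```

View pics/w21.png

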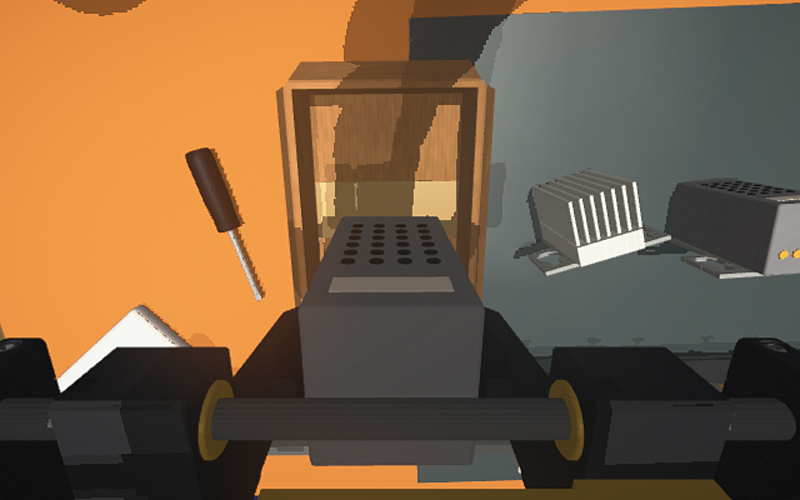

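```bash
python3 - <<'E'
from h import *
m=cams.camera_model("wrist")
for p,z in (((300,88),.08),((470,88),.08),((312,94),.005),((460,94),.005),((297,300),.08),((480,300),.08)): print(p,back(m,np.array(p)/1.25,z))
print("expected inner corners", T2((.4167,-.333),-.035,np.array([(-.115,-.075,.08),(-.115,.075,.08),(.0,-.075,.08),(.0,.075,.08)])))
E
```

```text
(300, 88) [ 0.3035 -0.3994  0.08  ]
(470, 88) [ 0.3079 -0.263   0.08  ]
(312, 94) [ 0.3035 -0.4034  0.005 ]
(460, 94) [ 0.3082 -0.2588  0.005 ]
(297, 300) [ 0.4886 -0.4209  0.08  ]
(480, 300) [ 0.4944 -0.2486  0.08  ]
expected inner corners [[ 0.2991 -0.4039  0.08  ]
 [ 0.3044 -0.254   0.08  ]
 [ 0.4141 -0.408   0.08  ]
 [ 0.4193 -0.258   0.08  ]]
```

Call:
drive_tool(series=[[[3,0,-40,0,50],[0,0,-40,0,50],[0,0,-40,0,50],[0,0,-35,0,50],[0,0,-25,0,50],[0,0,-13,0,50],[0,0,0,0,50],[0,0,-2,0,50],[0,0,-2,0,50],[0,0,0,0,50]]])

```text
clock: 26.8
tool_pos: [0.4155, -0.3337, 0.0909]
eef_rot: [0.017, 1.0, -0.0, 0.001]
contact_force: [0.5, -0.6, -4.2]
opening: 0.631
```

Call:
drive_tool(series=[[[0,0,-1,0,50],[0,0,-1,0,50],[0,0,0,0,50],[0,0,0,0,50]]])

```text
clock: 27.2
tool_pos: [0.4152, -0.3336, 0.0883]
eef_rot: [0.017, 1.0, -0.0, 0.0]
contact_force: [-1.3, 0.2, 0.1]
opening: 0.633
```

Call:
drive_tool(series=[[[0,0,-1,0,50],[0,0,0,0,50],[0,0,0,0,50]]])

```text
clock: 27.5
tool_pos: [0.4152, -0.3337, 0.0882]
eef_rot: [0.017, 1.0, -0.001, 0.0]
contact_force: [-3.2, 0.1, 9.2]
opening: 0.633
```

Call:
drive_tool(series=[[[0,0,1,0,74],[0,0,0,0,74],[0,0,0,0,74],[0,0,0,0,74],[0,0,20,0,74],[0,0,40,0,74],[0,0,50,0,74],[0,20,50,0,80],[20,40,50,0,80],[20,40,20,0,80]]])

```text
clock: 28.5
tool_pos: [0.4505, -0.2461, 0.3045]
eef_rot: [0.019, 1.0, -0.001, 0.002]
contact_force: [1.3, 0.3, -0.6]
opening: 0.905
```

Call:
drive_tool(series=[[[20,40,0,0,80],[0,40,0,0,80],[0,40,0,0,80],[0,0,0,0,80],[0,0,0,0,80]]])

```text
clock: 29.0
tool_pos: [0.4699, -0.1245, 0.3017]
eef_rot: [0.016, 1.0, -0.0, -0.0]
contact_force: [0.2, -0.6, 0.3]
opening: 0.911
```

```bash
python3 - <<'E'
from h import *
st(); m=cams.camera_model("wrist");im=snap("wrist","w22");o=im.copy()
def go(name,E,p0,**k):
    v,c=fit(im,m,E,p0,**k); print(name,v,round(c,2)); draw(o,m,E,v)
go("finned_b",unit_edges(.095,0),(.420,-.146,.26))
go("sup_bmid",unit_edges(.12,0),(.433,.001,.01))
cv2.imwrite("pics/f22.png",cv2.resize(o,(800,500)))
E
```

```text
t 29.00 pos [ 0.4699 -0.1245  0.3017] yaw(jaw) 1.539 F [ 0.245  -0.6071  0.2719] open 0.911 tilt -1.000
finned_b [ 0.3908 -0.1225  0.258 ] 0.76
sup_bmid [ 0.4293 -0.0005  0.0086] 0.86
```

View pics/f22.png

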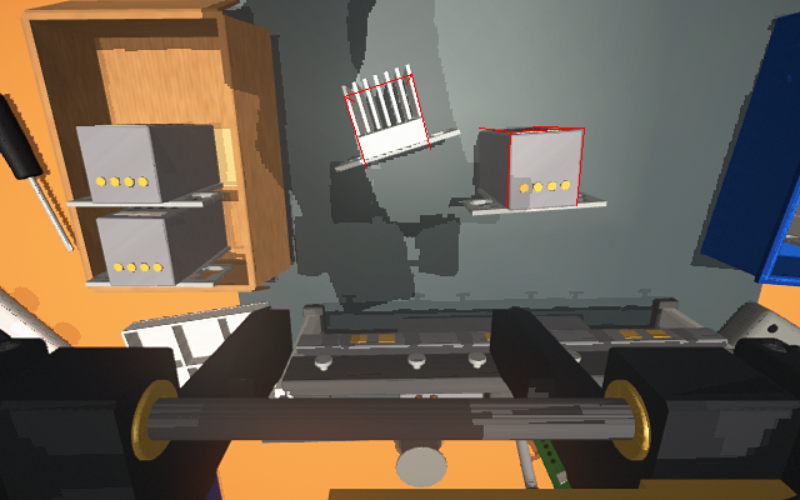

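Both packed supplies stand upright in the carton at (125,165) and (135,245). The bench finned unit has been knocked to around (385,115), still upright. Next is the middle bench supply; enlarged crop for its corners.

```bash
python3 - <<'E'
import cv2
im=cv2.imread("pics/w22.png"); cv2.imwrite("pics/z22.png",cv2.resize(im[90:180,360:495],None,fx=5,fy=5,interpolation=cv2.INTER_CUBIC))
E
```

```text
(no output)
```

View pics/z22.png

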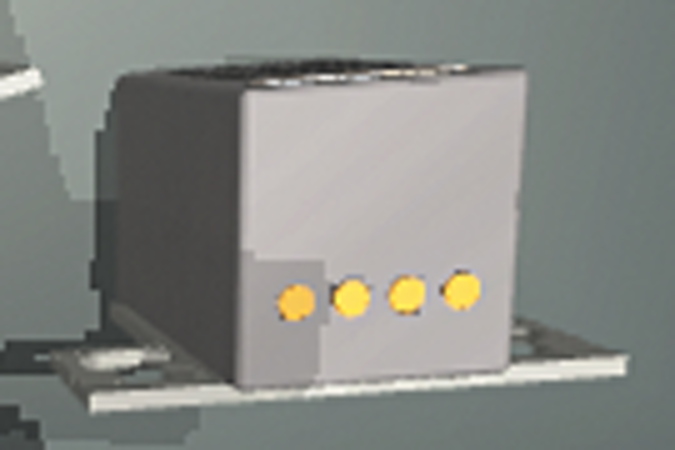

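```bash
python3 - <<'E'
from h import *
m=cams.camera_model("wrist")
corners(m,[(527,67),(242,88),(237,387),(512,370)],.12,360,90,5)
E
```

```text
pose [ 0.4302 -0.0018] yaw 0.041 resid mm 1.0
```

Middle bench supply at (0.430, -0.002), yaw 0.041. Moving above it with a narrower opening, because the knocked finned unit's ear is close.

Call:
drive_tool(series=[[[-14,41,0,0.073,72],[-14,41,0,0,72],[-13,40,0,0,72],[0,0,-40,0,72],[0,0,-40,0,72],[0,0,-40,0,72],[0,0,0,0,72],[0,0,0,0,72]]])

```text
clock: 29.85
tool_pos: [0.4291, -0.0039, 0.1818]
eef_rot: [-0.019, 1.0, -0.0, -0.001]
contact_force: [-0.4, 0.6, 0.6]
opening: 0.816
```

```bash
python3 - <<'E'
from h import *
st(); snap("wrist","w23",scale=1.25)
E
```

```text
t 29.85 pos [ 0.4291 -0.0039  0.1818] yaw(jaw) 1.608 F [-0.3848  0.6003  0.6057] open 0.816 tilt -1.000
```

View pics/w23.png

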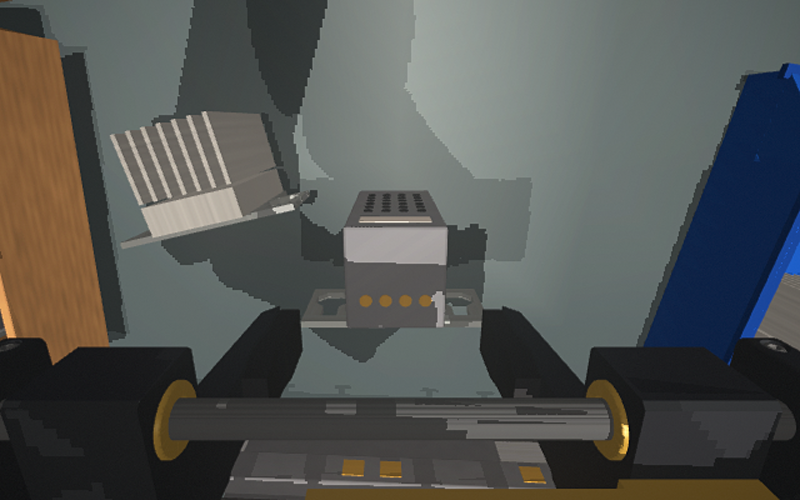

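Call:
drive_tool(series=[[[0,2,-35,0,72],[0,0,-35,0,72],[0,0,-28,0,72],[0,0,0,0,72],[0,0,0,0,50],[0,0,0,0,50],[0,0,0,0,50],[0,0,0,0,50],[0,0,0,0,50]]], force=45)

```text
clock: 30.8
tool_pos: [0.4304, -0.0011, 0.0853]
eef_rot: [-0.019, 1.0, 0.0, 0.002]
contact_force: [0.2, 0.0, 8.9]
opening: 0.632
```

```bash
python3 - <<'E'
from h import *
st(); snap("wrist","w24",scale=1.25)
E
```

```text
t 30.80 pos [ 0.4304 -0.0011  0.0853] yaw(jaw) 1.609 F [0.1784 0.0217 8.9319] open 0.632 tilt -1.000
```

View pics/w24.png

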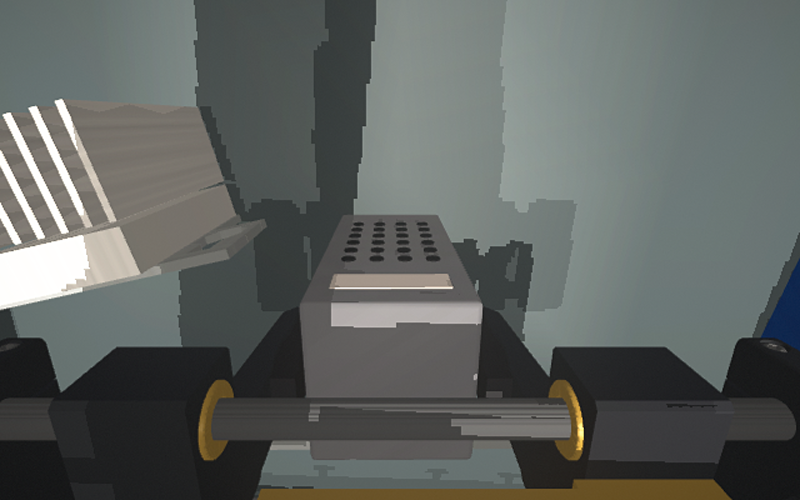

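Call:
drive_tool(series=[[[0,0,20,0,50],[0,0,40,0,50],[0,0,50,0,50],[0,0,50,-0.03,50],[0,-20,40,-0.043,50],[-10,-40,0,0,50],[-10,-45,0,0,50],[-10,-45,0,0,50],[-10,-45,0,0,50],[-10,-45,0,0,50]]])

```text
clock: 31.85
tool_pos: [0.3772, -0.2426, 0.2844]
eef_rot: [0.017, 1.0, -0.0, -0.0]
contact_force: [0.7, 0.2, -4.0]
opening: 0.628
```

Call:
drive_tool(series=[[[-12,-40,0,0,50],[-15,-30,0,0,50],[-10,-19,0,0,50],[0,0,0,0,50],[0,0,0,0,50]]])

```text
clock: 32.35
tool_pos: [0.3412, -0.3296, 0.284]
eef_rot: [0.017, 1.0, 0.0, -0.0]
contact_force: [0.7, -0.8, -3.2]
opening: 0.631
```

```bash
python3 - <<'E'
from h import *
st(); m=cams.camera_model("wrist"); im=snap("wrist","w25"); o=im.copy()
v=(.419,-.333,-.035)
draw(o,m,box_edges(-.115,.115,-.075,.075,.08),v); draw(o,m,box_edges(-.115,.115,-.075,.075,.005),v,(0,255,0))
cv2.imwrite("pics/f25.png",cv2.resize(o,(800,500)))
E
```

```text
t 32.35 pos [ 0.3412 -0.3296  0.284 ] yaw(jaw) 1.536 F [ 0.6746 -0.7857 -3.2494] open 0.631 tilt -1.000
```

View pics/f25.png

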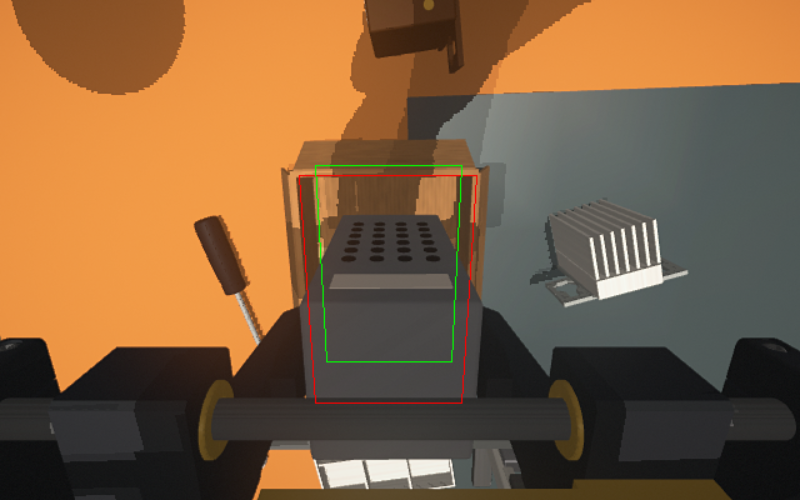

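Carton overlay agrees. Lowering into the near slot.

Call:
drive_tool(series=[[[2,0,-40,0,50],[0,0,-40,0,50],[0,0,-40,0,50],[0,0,-35,0,50],[0,0,-22,0,50],[0,0,-11,0,50],[0,0,0,0,50],[0,0,-2,0,50],[0,0,-2,0,50],[0,0,0,0,50]]])

```text
clock: 33.4
tool_pos: [0.3443, -0.3304, 0.0924]
eef_rot: [0.017, 1.0, -0.0, 0.001]
contact_force: [0.2, 1.6, -3.6]
opening: 0.634
```

Call:
drive_tool(series=[[[0,0,-1,0,50],[0,0,-1,0,50],[0,0,0,0,50],[0,0,0,0,50]]])

```text
clock: 33.8
tool_pos: [0.344, -0.3303, 0.0904]
eef_rot: [0.017, 1.0, -0.001, 0.0]
contact_force: [-2.1, 0.6, 5.8]
opening: 0.632
```

Call:
drive_tool(series=[[[0,0,0,0,74],[0,0,0,0,74],[0,0,0,0,74],[0,0,0,0,74],[0,0,20,0,74],[0,0,40,0,74],[0,0,50,0,74],[20,20,50,0.1,80],[30,40,40,0.1,80],[30,45,0,0,80]]])

```text
clock: 34.8
tool_pos: [0.4149, -0.2411, 0.278]
eef_rot: [-0.081, 0.997, -0.002, 0.003]
contact_force: [1.3, -0.9, -0.7]
opening: 0.906
```

Call:
drive_tool(series=[[[10,45,0,0,80],[0,40,0,0,80],[0,0,0,0,80],[0,0,0,0,80]]])

```text
clock: 35.2
tool_pos: [0.4224, -0.1544, 0.2744]
eef_rot: [-0.084, 0.996, -0.0, -0.0]
contact_force: [0.4, 0.3, -0.5]
opening: 0.908
```

```bash
python3 - <<'E'
from h import *
st(); m=cams.camera_model("wrist");im=snap("wrist","w26",scale=1.25);o=im.copy()
v,c=fit(im,m,unit_edges(.095,0),(.391,-.1225,.258));print(v,c)
u=proj(m,[v[0],v[1],.095])[0]; x=int(u[0])-60;y=max(int(u[1])-45,0); print(x,y)
cv2.imwrite("pics/z26.png",cv2.resize(im[y:y+95,x:x+130],None,fx=6,fy=6,interpolation=cv2.INTER_CUBIC))
E
```

```text
t 35.20 pos [ 0.4224 -0.1544  0.2744] yaw(jaw) 1.739 F [ 0.4388  0.2616 -0.4975] open 0.908 tilt -1.000
[ 0.3869 -0.1238  0.2655] 0.6301300525665283
287 105
```

View pics/w26.png

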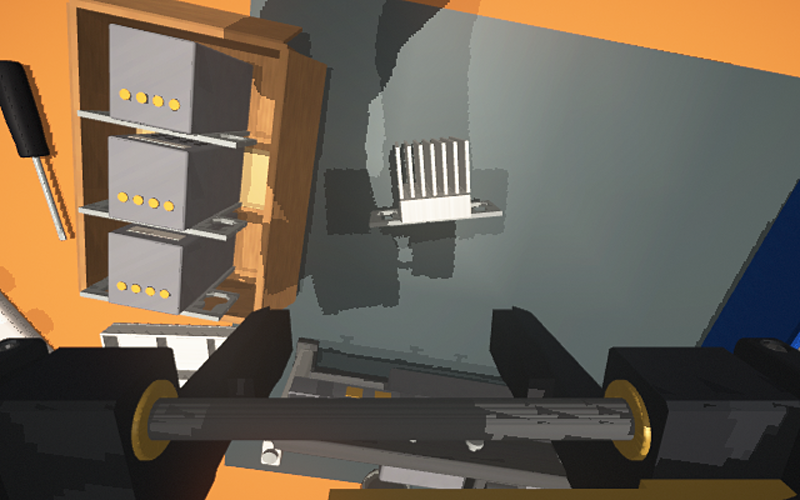

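View pics/z26.png

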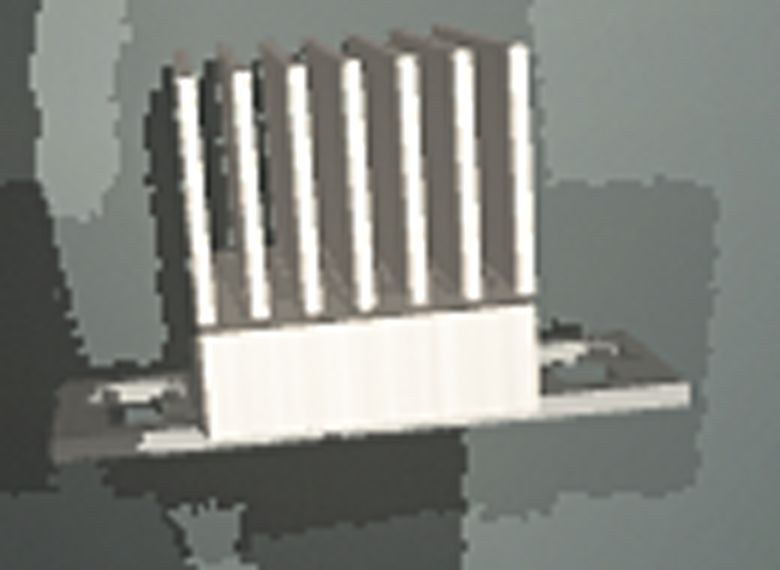

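```bash
python3 - <<'E'
from h import *
m=cams.camera_model("wrist")
corners(m,[(528,43),(176,74),(207,440),(540,413)],.095,287,105,6)
E
```

```text
pose [ 0.3827 -0.1259] yaw 0.254 resid mm 0.5
```

Finned unit on the bench: (0.384, -0.125), yaw 0.255. Moving above it; all three supplies stand in the carton.

Call:
drive_tool(series=[[[-11,10,-30,0.087,78],[-11,10,-40,0,78],[-11,10,-40,0,78],[0,0,-20,0,78],[0,0,0,0,78],[0,0,0,0,78]]])

```text
clock: 35.85
tool_pos: [0.3899, -0.1258, 0.1444]
eef_rot: [-0.125, 0.992, -0.0, -0.0]
contact_force: [-0.5, 0.1, -0.2]
opening: 0.884
```

```bash
python3 - <<'E'
from h import *
s=st(); print(s["q"]); snap("wrist","w27",scale=1.25)
E
```

```text
t 35.85 pos [ 0.3899 -0.1258  0.1444] yaw(jaw) 1.822 F [-0.4554  0.1235 -0.1534] open 0.884 tilt -1.000
[ 0.5598  0.6624 -0.5686  2.2699  0.8873  0.4419  1.0775]
```

View pics/w27.png

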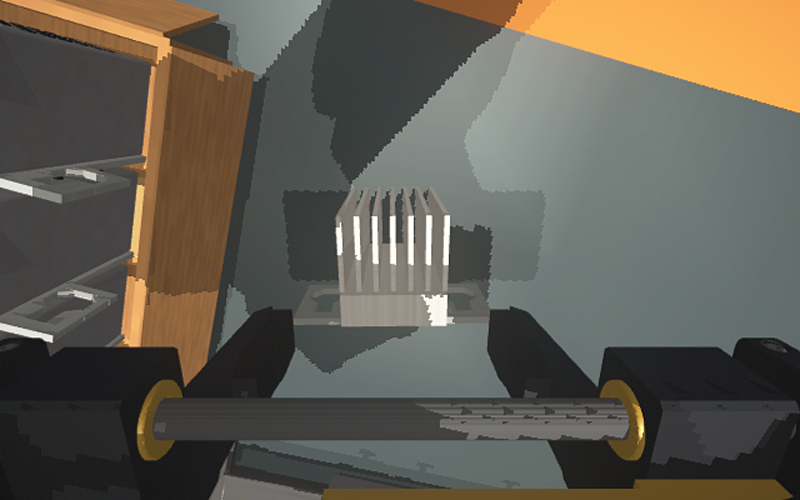

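Call:
drive_tool(series=[[[0,1,-30,0,78],[0,0,-30,0,78],[0,0,-20,0,78],[0,0,-9,0,78],[0,0,0,0,78],[0,0,0,0,78]]])

```text
clock: 36.5
tool_pos: [0.3924, -0.1252, 0.0612]
eef_rot: [-0.125, 0.992, -0.002, 0.004]
contact_force: [0.5, 0.5, -0.5]
opening: 0.883
```

```bash
python3 - <<'E'
from h import *
s=st(); print(s["q"]); snap("wrist","w28",scale=1.25)
E
```

```text
t 36.50 pos [ 0.3924 -0.1252  0.0612] yaw(jaw) 1.822 F [ 0.4741  0.5272 -0.5033] open 0.883 tilt -1.000
[ 0.3075  0.8167 -0.1803  2.3315  1.6187  0.1326  0.3876]
```

View pics/w28.png

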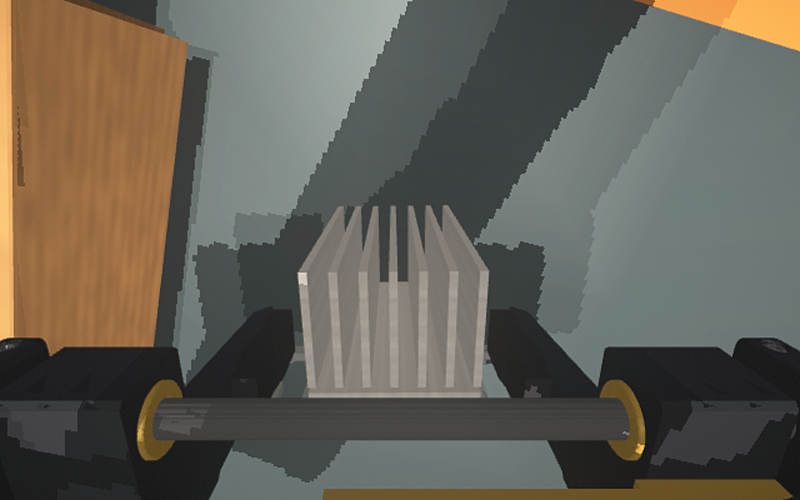

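Call:
drive_tool(series=[[[0,0,0,0,50],[0,0,0,0,50],[0,0,0,0,50],[0,0,0,0,50],[0,0,0,0,50],[0,0,0,0,50]]], force=50)

```text
clock: 37.15
tool_pos: [0.3914, -0.1245, 0.0608]
eef_rot: [-0.126, 0.992, -0.002, 0.003]
contact_force: [0.8, 1.4, 5.8]
opening: 0.63
```

Call:
drive_tool(series=[[[0,0,5,0,50],[0,0,10,0,50],[0,0,20,0,50],[0,0,0,0,50],[0,0,0,0,50]]])

```text
clock: 37.65
tool_pos: [0.3915, -0.1252, 0.0932]
eef_rot: [-0.125, 0.992, -0.002, 0.003]
contact_force: [-1.1, -0.8, -4.5]
opening: 0.637
```

```bash
python3 - <<'E'
from h import *
s=st(); print(s["q"]); snap("wrist","w29",scale=1.25); m=cams.camera_model("side"); u=proj(m,[.39,-.12,.08])[0]; x,y=int(u[0]),int(u[1]); snap("side","s29",(x-70,y-60,x+70,y+50),5)
E
```

```text
t 37.65 pos [ 0.3915 -0.1252  0.0932] yaw(jaw) 1.822 F [-1.0647 -0.8195 -4.4914] open 0.637 tilt -1.000
[ 0.3838  0.7462 -0.301   2.3158  1.1378  0.2254  0.8554]
```

View pics/w29.png

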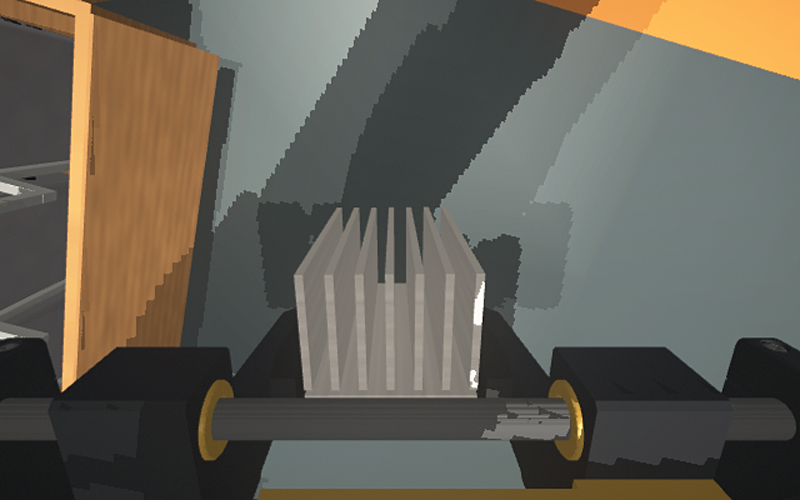

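View pics/s29.png

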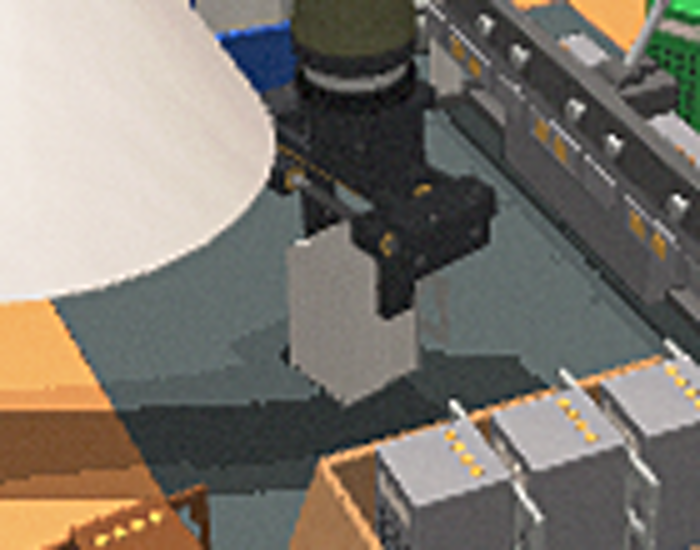

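Held upright. Carry it to the front half of the bin.

Call:
drive_tool(series=[[[0,0,40,0,50],[0,0,40,0,50],[0,0,45,0,50],[0,10,45,0,50],[0,40,10,0,50],[0,45,0,-0.1,50],[0,45,0,-0.1,50],[0,45,0,-0.1,50],[0,45,0,-0.059,50],[0,45,0,0,50]]])

```text
clock: 38.75
tool_pos: [0.3911, 0.1509, 0.2723]
eef_rot: [0.054, 0.999, -0.004, 0.002]
contact_force: [0.8, -0.8, -4.5]
opening: 0.63
```

Call:
drive_tool(series=[[[0,45,0,0,50],[0,45,0,0,50],[0,45,0,0,50],[2,41,0,0,50],[0,0,0,0,50],[0,0,0,0,50],[0,0,0,0,50]]])

```text
clock: 39.45
tool_pos: [0.3934, 0.324, 0.2721]
eef_rot: [0.054, 0.999, -0.004, 0.002]
contact_force: [0.6, -0.6, -3.4]
opening: 0.629
```

```bash
python3 - <<'E'
from h import *
st(); m=cams.camera_model("wrist"); im=snap("wrist","w30"); o=im.copy()
v=(.4296,.3222,-.108)
draw(o,m,box_edges(-.12,.12,-.08,.08,.085)[1:3]+box_edges(-.12,.12,-.08,.08,.085)[:1],v);draw(o,m,box_edges(-.115,.115,-.075,.075,.005),v,(0,255,0))
cv2.imwrite("pics/f30.png",cv2.resize(o,(800,500)))
E
```

```text
t 39.45 pos [0.3934 0.324  0.2721] yaw(jaw) 1.463 F [ 0.5526 -0.5552 -3.3799] open 0.629 tilt -1.000
```

View pics/f30.png

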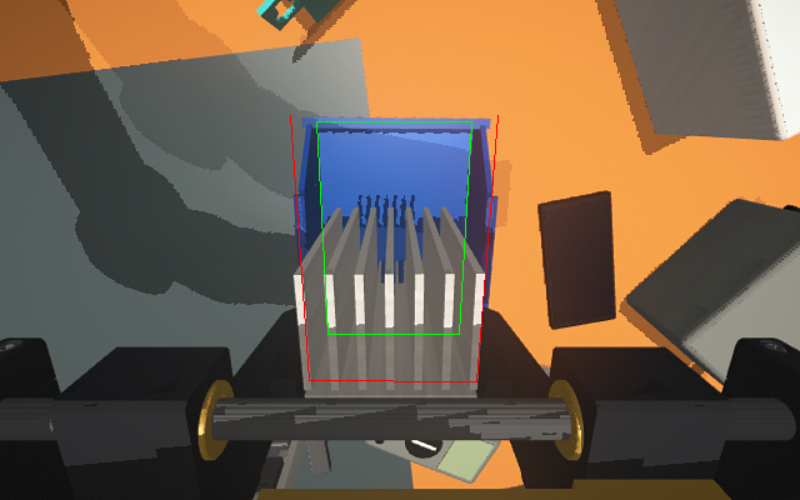

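Call:
drive_tool(series=[[[0,2,-40,0,50],[0,0,-40,0,50],[0,0,-40,0,50],[0,0,-40,0,50],[0,0,-25,0,50],[0,0,-13,0,50],[0,0,0,0,50],[0,0,-2,0,50],[0,0,-2,0,50],[0,0,0,0,50]]])

```text
clock: 40.5
tool_pos: [0.3938, 0.3282, 0.0721]
eef_rot: [0.054, 0.999, -0.002, 0.002]
contact_force: [-0.3, 0.1, -2.8]
opening: 0.628
```

Call:
drive_tool(series=[[[0,0,-1,0,50],[0,0,-1,0,50],[0,0,0,0,50],[0,0,0,0,50]]])

```text
clock: 40.9
tool_pos: [0.3933, 0.3282, 0.0695]
eef_rot: [0.053, 0.999, -0.002, 0.002]
contact_force: [0.4, 1.5, -3.3]
opening: 0.633
```

Call:
drive_tool(series=[[[0,0,-1,0,50],[0,0,-1,0,50],[0,0,-1,0,50],[0,0,0,0,50],[0,0,0,0,50]]])

```text
clock: 41.4
tool_pos: [0.3932, 0.3281, 0.0664]
eef_rot: [0.053, 0.999, -0.002, 0.002]
contact_force: [0.4, -0.0, -4.1]
opening: 0.628
```

Call:
drive_tool(series=[[[0,0,-1,0,50],[0,0,-1,0,50],[0,0,0,0,50],[0,0,0,0,50]]])

```text
clock: 41.8
tool_pos: [0.3933, 0.3282, 0.0658]
eef_rot: [0.053, 0.999, -0.002, 0.003]
contact_force: [-1.3, -1.5, 10.6]
opening: 0.628
```

Floor contact. Release and rise.

Call:
drive_tool(series=[[[0,0,1,0,74],[0,0,0,0,74],[0,0,0,0,74],[0,0,0,0,74],[0,0,20,0,74],[0,0,40,0,74],[0,0,50,0,74],[0,-10,50,0,80],[10,-40,50,0.1,80],[20,-45,50,0,80]]])

```text
clock: 42.8
tool_pos: [0.4145, 0.2554, 0.3006]
eef_rot: [0.0, 1.0, -0.002, 0.002]
contact_force: [1.1, -0.3, 0.3]
opening: 0.91
```

Call:
drive_tool(series=[[[20,-45,40,0,80],[20,-45,30,0,80],[20,-45,20,0,80],[20,-45,0,0,80],[0,-45,0,0,80],[0,0,0,0,80],[0,0,0,0,80]]])

```text
clock: 43.5
tool_pos: [0.4869, 0.0476, 0.3747]
eef_rot: [0.005, 1.0, -0.002, 0.002]
contact_force: [-0.2, -0.2, 0.1]
opening: 0.905
```

```bash
python3 - <<'E'
from h import *
st(); snap("wrist","w32",scale=1.25); snap("side","s32",(250,120,470,340),3.5 if 0 else 2.5); snap("scene","c32",(180,130,460,330),2.8)
m=cams.camera_model("wrist")
for d in cams.mark_of("wrist","main_switch_tip")[:2]: print(d["confidence"],d["at"],back(m,d["at"],.192))
E
```

```text
t 43.50 pos [0.4869 0.0476 0.3747] yaw(jaw) 1.561 F [-0.1815 -0.1766  0.124 ] open 0.905 tilt -1.000
```

View pics/w32.png

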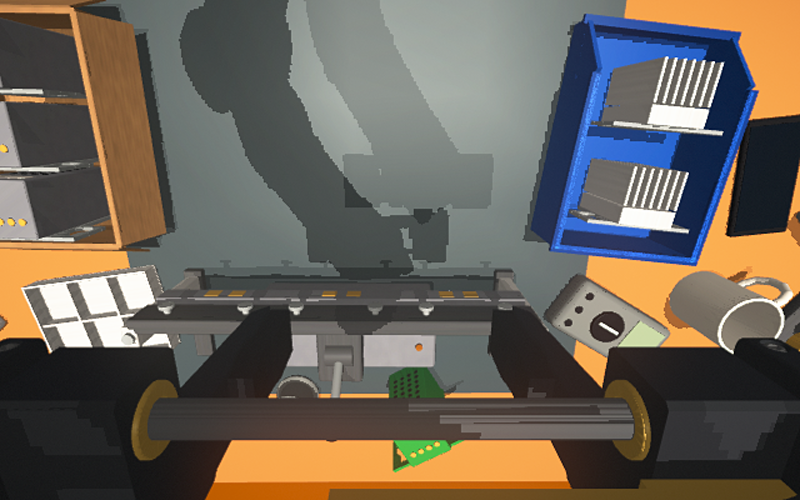

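View pics/s32.png

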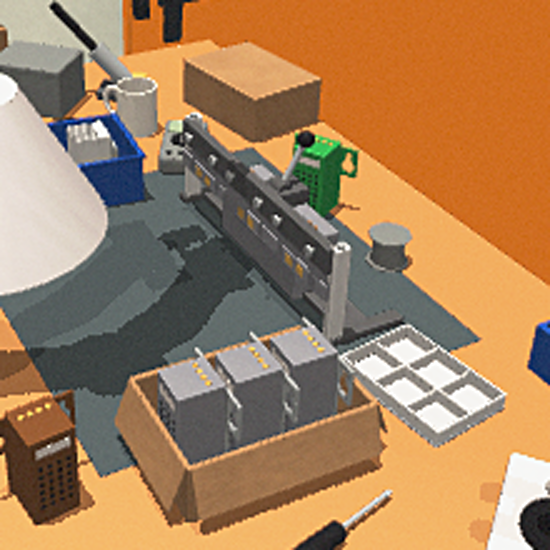

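View pics/c32.png

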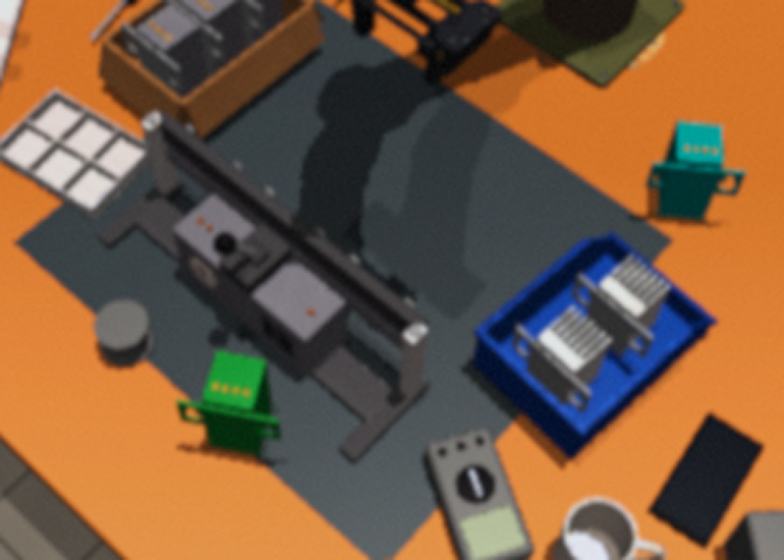

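All views agree. Three supplies stand upright in the carton and two finned units upright in the bin. The stand is empty, the lever leans to the back, and the other things are untouched. Handing in.

```bash
python3 - <<'E'
from h import *
st(); print(r.finish_job())
E
```

```text
t 43.70 pos [0.4868 0.0505 0.3751] yaw(jaw) 1.568 F [0.4082 0.0625 0.3243] open 0.912 tilt -1.000
the job is handed in; nothing more can be done
None
```

The job is handed in at about 44 s of the 210 s allowed, with everything done in the order asked.

- **Main switch:** I pushed it to the back until it met its end stop at about 17 N. Its knob then measured at x ≈ 0.692, against 0.693 expected for fully off. In the last pictures it still leaned back, though its position was not measured again there because the network did not find the knob.
- **From the stand:** I unhooked the middle supply and the left finned module from their keyholes. The right place was empty from the start.
- **Packing:** Three smooth supplies went into the carton and two finned modules into the bin.
- **Knocked unit:** The finned module on the bench moved about 4 cm during the run while the arm was working elsewhere. It stayed upright, and I measured it again before gripping it.

The last pictures from all three cameras show the stand and the bench in front of it empty. All five units stand upright in their containers, and the other things and the look-alikes were left alone.

Two measurements disagreed by 2 to 5 mm along the robot's x axis: the carton's near edge and that finned module's position. Both placings still had clearance. One automatic carton fit failed while the held unit blocked the view, so I used the earlier fit, checked by overlay.

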